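# Build up two pump rotors on their assembly stands

### The job

Build up the two pump rotors on the assembly stands by threading the parts over the upright pins. On the stand with the tall pin and square foot put the large gear first, then the plain sleeve, then the bearing on top; on the stand with the short pin and round foot put the small gear first, then the hexagon nut. Each part must sit flat on the one below it, and everything must be let go of and at rest.

Things in the scene. Friction and masses are not known exactly. Their poses are not given: they have to be found in the camera images.
- big_gear: Large dark steel spur gear: 58 mm across the tips of its 20 teeth, 18 mm thick, about 0.26 kg. Lies flat on the bench; origin at the centre of its underside, z up. Upright through-bore 22 mm across. Graspable across the teeth anywhere.
- small_gear: Small dark steel spur gear: 42 mm across the tips of its 14 teeth, 18 mm thick, about 0.11 kg. Lies flat on the bench; origin at the centre of its underside, z up. Upright through-bore 22 mm across. Graspable across the teeth anywhere.
- sleeve: Plain smooth steel sleeve (round tube): 36 mm outside diameter, 24 mm tall, standing on end, about 0.12 kg. Stands upright on the bench; origin at the centre of its underside, z up. Upright through-bore 22 mm across. Parts and stands are 110 mm or more apart, centre to centre; other small things among them are under 40 mm tall and leave 60 mm free around each centre.
- bearing: Ball bearing: smooth steel ring 48 mm outside diameter, 14 mm thick, bright outer and inner races with a black seal ring between, about 0.13 kg. Lies flat on the bench; origin at the centre of its underside, z up. Upright through-bore 22 mm across.
- hex_nut: Large steel hexagon nut: 40 mm across flats (46 mm across corners), 16 mm thick, about 0.12 kg. Lies flat on the bench; origin at the centre of its underside, z up. A pair of opposite flats faces along its own +x and -x axes, the other flats every 60 degrees. Through-bore hexagonal, 22 mm across flats.
- tall_stand: Fixed stand: grey square foot 76 x 76 mm, 12 mm thick, with an upright round steel pin 16 mm in diameter at its centre; pin's end 62 mm above the bench, its top 8 mm tapered to 8 mm diameter. Origin on the bench under the pin; z up. Properly loaded, the undersides of large gear, sleeve and bearing lie 12, 30 and 54 mm above the bench.
- short_stand: Fixed stand: grey round foot 76 mm in diameter, 12 mm thick, with an upright round steel pin 16 mm in diameter at its centre; pin's end 42 mm above the bench, its top 8 mm tapered to 8 mm diameter. Origin on the bench under the pin; z up. Properly loaded, the undersides of small gear and hexagon nut lie 12 and 30 mm above the bench.
Not all that is in view belongs to the job. What is shaped like the big_gear but orange is not meant.

How it is judged:
At the end, for the whole second after the job is handed in: Tall pin, bottom up: large gear, sleeve, bearing; short pin: small gear, hexagon nut. Each underside within 3 mm of its proper height on the stand, centre within 8 mm of the pin axis, tilt under 0.1 rad, at rest (under 0.02 m/s, 0.2 rad/s) (horizontal distance between each of big_gear, sleeve, bearing and tall_stand below 0.008 m and z of big_gear in the frame of tall_stand between 0.009 and 0.015 m and angle between each of big_gear, sleeve, bearing, small_gear, hex_nut's own z axis and vertical below 0.1 rad and linear speed of each of big_gear, sleeve, bearing, small_gear, hex_nut below 0.02 m/s and angular speed of each of big_gear, sleeve, bearing, small_gear, hex_nut below 0.2 rad/s and z of sleeve in the frame of tall_stand between 0.027 and 0.033 m and z of bearing in the frame of tall_stand between 0.051 and 0.057 m and horizontal distance between each of small_gear, hex_nut and short_stand below 0.008 m and z of small_gear in the frame of short_stand between 0.009 and 0.015 m and z of hex_nut in the frame of short_stand between 0.027 and 0.033 m); the robot touches nothing.
It also fails if it takes over 115 s, if anything falls off the work surface, if the arm or the gripper's body presses on something with over 40 N, if the wrist force passes 120 N, or if a joint passes its speed limit or range.

### The arm

A 6-joint arm with a two-finger parallel gripper is mounted at the origin on the work surface. World frame = base frame: x ahead of the robot, y to its left, z up, the work surface at z = 0. Lengths are in m, angles in rad, forces in N, time in s.
With the tool pointing down it reaches from about 0.4 to 0.925 m from the base axis. Payload 3.4 kg.
Tool frame: the origin (TCP) lies at the very end of the fingers, on their centre line; the grasp point (between the pads) lies 19 mm behind it; x points along the fingers, y is the direction in which the jaws open and shut, and the axes are right-handed (so a half turn about x gives the same grasp; the last joint's range is limited). The gripper opens to 85 mm and grips with 20 to 120 N. Pads are 22 mm wide; open, the fingers measure 114 mm over their backs; the gripper's body (76 mm by 85 mm) begins 54 mm behind the grasp point. The pads swing forward as they close: fully open they stand 13 mm farther back than shut.
Start: joints at [1.137, 0.307, 1.506, -0, 1.328, -0.073], TCP at [0.203, 0.538, 0.231] pointing down, gripper open.
Joint ranges: [-3.12, 3.12], [-1.05, 2.28], [0.14, 2.33], [-1.42, 4.57], [0.1, 2.73], [-2.68, 2.68]. Speed limits (rad/s): [2.57, 2.57, 3.14, 3.14, 3.14, 3.14].

### API

Orientations are given as a unit quaternion [w, x, y, z].
In Python, from rig import env gives the robot as it stands.
- The arm moves only by the tool drive_tool, never from a script. Its arguments are lists of equal length, an entry for each row: "fingers": the closure in counts, from 0 (fully open) to 255 (shut); "offset": the shift along the tool's x, y, z in m, a list of three; "dr": the turn, a rotation vector about the tool's x, y, z in degrees, a list of three. A call has 1 to 12 rows; each row shifts and turns the pose as measured when the row begins, along the tool's axes as they then stand; what a row does not reach is not made up. A row lasts 1/8 s, in which the tool goes at most 62.5 mm and 10.7 degrees, less where a joint would pass 70% of its speed; a pose out of reach is approached as far as the arm can. A call with a gripper value outside its range is refused whole. The fingers move at their own pace and stop on an object; the grip force is fixed at half the most. Time passes only in rows, so rows that do not move let the fingers close. It gives the time, the measured TCP pose, the force and the opening at its end, in the units of the state.
- env.state(): the state, without advancing time (a new reading comes with each control period).
- env.get_image(name): name is "scene" or "side" or "wrist"; returns a dict with "color" (480x640x3 uint8, red, green, blue), "depth" (480x640 float32, m along the optical axis (not along the pixel's ray), 0 where there is no reading), "intrinsics" (3x3 intrinsics, pixels), "world_from_camera" (4x4, takes a point from camera to world coordinates); the wrist camera has in their place "tool_from_camera" (4x4, takes a point from camera to tool coordinates, whose origin is the TCP and whose axes are the tool frame's). Camera axes: x right, y up, looking along -z (the intrinsics and any distortion apply to the point x, -y, -z); pixel columns grow to the right and rows downward; lengths in m; the calibration is good to about 2 mm. The wrist camera is an equidistant fisheye: a pixel r from the principal point sees the ray r / f radians off the axis. A picture is of the moment at which its call begins: read the wrist's pose just before it.
- env.hand_in(): hands the job in, once; it reports no verdict.
Trained networks look in the newest picture that a camera, given by its name, has taken for a name from the list of things; names that differ only in an ending like _2 or _b are one class to them, and where a whole thing is asked for, a point or a joint stands for the part that bears it (a point fixed in the world has none). Each returns a list of dicts, best first, with "p" (0 to 1); they miss things now and then, are a little off and sometimes report something else, mostly with a low value. They report only what shows in the picture. A call takes as long as a camera call. They do not tell look-alikes from the thing itself.
- env.look_for(camera, query): "centre" ([x, y, z] in m, in world coordinates, good to about 4 mm: the middle of the surface that is visible of it).
- env.masks_of(camera, query): "pixels" (480x640 bool, what is visible of it).
- env.spot_point(camera, query): "centre" ([x, y, z] in m, in world coordinates, good to about 4 mm: a listed point, or the origin of a listed thing).
The state is a dict: "time_s": time; "q": joint angles; "joint_velocities": joint speeds; "effort": joint torques, N m; "position": TCP position; "orientation": TCP orientation; "force": force on the tool from outside, world axes, zero at the start; "torque": the same for the moment, N m; "grip_width": finger opening in m.
Only numpy, scipy, OpenCV 4.12 (cv2) and the standard library are available. Lean on these libraries where they do the work, as an engineer would, in place of code of your own. Each camera call takes 0.05 s, during which the arm holds its last target.

## Working session

There is one attempt and no reset: what is moved stays moved. The work goes in short steps, Python scripts to look and compute and a tool call to move; the robot and the scene stay as the last step left them, time stands still between calls to the robot, and variables do not carry over. Pictures are saved under pics/ and viewed, and the job is handed in when it is done.

Besides the shell and the picture viewer there is one more tool, called after "Request:" in YAML: its name, and indented under it one key for each argument. drive_tool: Moves the arm, as the interface text tells. Its arguments: {"type":"object","properties":{"fingers":{"type":"array","items":{"type":"number"}},"offset":{"type":"array","items":{"type":"array","items":{"type":"number"}}},"dr":{"type":"array","items":{"type":"array","items":{"type":"number"}}}},"required":["fingers","offset","dr"]}

```bash
ls; mkdir -p pics; cat > h.py <<'E'
import numpy as np, cv2
from rig import env
def save(cam,fn):
    im=env.get_image(cam); cv2.imwrite('pics/'+fn,im['color'][:,:,::-1]); return im
E
python3 - <<'E'
from h import *
for c in ['scene','side','wrist']:
    im=save(c,c+'0.png'); print(c,im['intrinsics'].round(1).tolist()); 
    print(np.round(im.get('world_from_camera',im.get('tool_from_camera')),3).tolist())
    for n in ['big_gear','small_gear','sleeve','bearing','hex_nut','tall_stand','short_stand']:
        print(n,[(np.round(d['centre'],3).tolist(),round(float(d['p']),2)) for d in env.spot_point(c,n)])
print(env.state())
E
```

```text
pics
scene [[580.2, 0.0, 315.5], [0.0, 580.2, 238.1], [0.0, 0.0, 1.0]]
[[-0.124, -0.7, 0.704, 1.179], [0.992, -0.087, 0.088, 0.064], [-0.001, 0.709, 0.705, 0.687], [0.0, 0.0, 0.0, 1.0]]
big_gear [([0.611, 0.203, 0.0], 0.93), ([0.619, 0.093, -0.001], 0.87)]
small_gear [([0.48, 0.02, -0.002], 0.73), ([0.623, 0.302, 0.001], 0.24)]
sleeve [([0.622, -0.13, 0.002], 0.64)]
bearing [([0.452, -0.205, 0.004], 0.87)]
hex_nut [([0.624, 0.301, -0.0], 0.65), ([0.618, 0.094, 0.002], 0.54)]
tall_stand [([0.616, 0.095, 0.002], 0.73), ([0.468, 0.242, 0.003], 0.69)]
short_stand [([0.623, -0.302, 0.0], 0.86)]
side [[434.4, 0.0, 318.4], [0.0, 434.4, 245.5], [0.0, 0.0, 1.0]]
[[-0.974, 0.139, -0.178, 0.4], [-0.226, -0.574, 0.787, 0.61], [0.007, 0.807, 0.591, 0.482], [0.0, 0.0, 0.0, 1.0]]
big_gear [([0.619, 0.204, -0.003], 0.87), ([0.62, 0.093, -0.001], 0.69)]
small_gear [([0.479, 0.013, 0.001], 0.56)]
sleeve [([0.624, -0.127, 0.0], 0.81)]
bearing [([0.448, -0.207, 0.003], 0.61)]
hex_nut [([0.619, 0.304, -0.001], 0.98)]
tall_stand [([0.466, 0.241, -0.0], 0.64)]
short_stand [([0.624, -0.304, 0.005], 0.71)]
w
[... 276 characters left out ...]
hort_stand []
{'time_s': 1.2, 'q': array([ 1.13649267e+00,  3.06789486e-01,  1.50640389e+00, -2.87039262e-06,
        1.32838504e+00, -7.35171967e-02]), 'joint_velocities': array([-2.71491351e-03,  1.17511799e-04, -1.94786711e-03,  8.59106918e-04,
        9.93925401e-04,  3.89178969e-05]), 'effort': array([ 1.38550308e-04, -4.57494056e+01, -2.52334946e+01,  1.39205295e-04,
        1.11655496e-03, -2.74281035e-05]), 'position': array([0.20301744, 0.53797608, 0.23130946]), 'orientation': array([ 0.69563497,  0.12687096,  0.69563054, -0.12686172]), 'force': array([-0.57832356,  0.37948519, -0.00186956]), 'torque': array([ 0.01243234, -0.01654294, -0.02256046]), 'grip_width': 0.0852830721772861}
```

View pics/scene0.png

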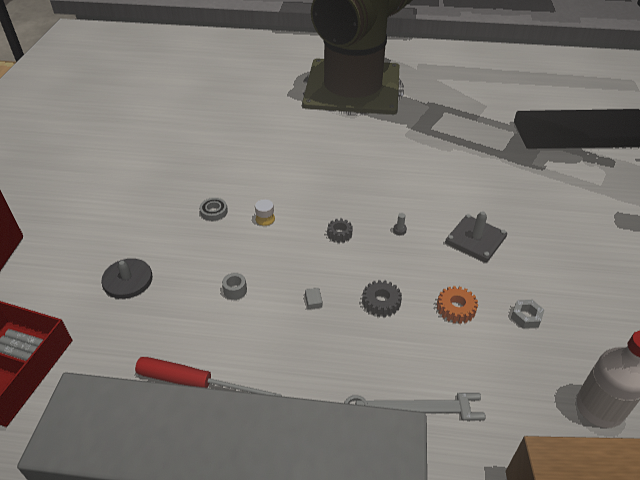

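View pics/side0.png

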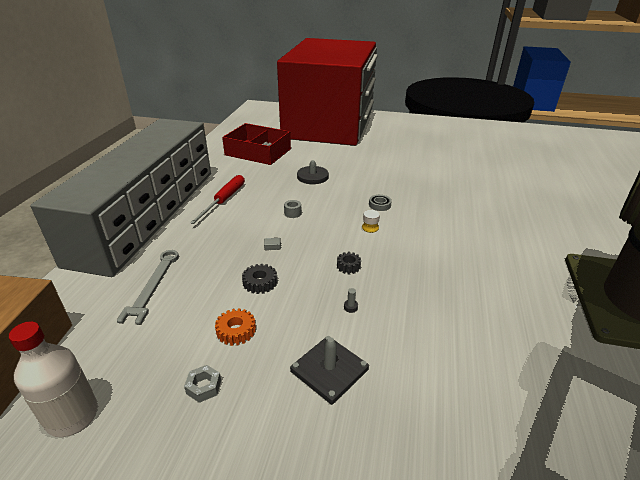

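View pics/wrist0.png

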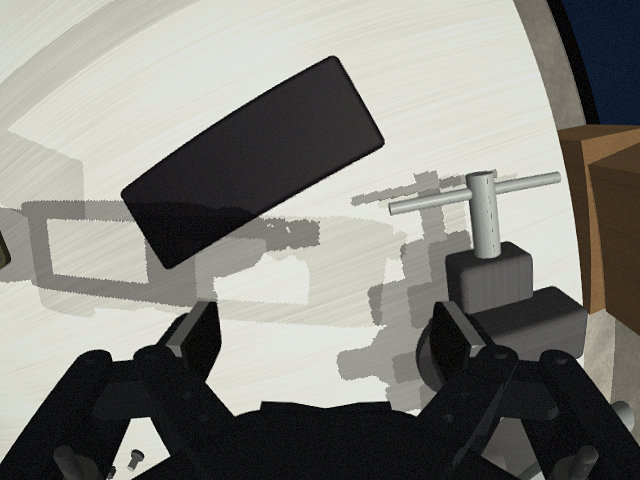

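```bash
cat >> h.py <<'E'
from scipy.spatial.transform import Rotation as R
from scipy.optimize import least_squares
def cloud(im):
    d=im['depth'];K=im['intrinsics'];v,u=np.mgrid[:480,:640]
    P=np.stack([(u-K[0,2])/K[0,0]*d,-(v-K[1,2])/K[1,1]*d,-d],-1)
    T=im['world_from_camera'];return P@T[:3,:3].T+T[:3,3]
def tool():
    s=env.state();q=s['orientation'];Rm=R.from_quat([q[1],q[2],q[3],q[0]]).as_matrix();return s,s['position'],Rm
def plan(p,yaw):
    "offset/dr to reach TCP p with tool down and tool y at yaw (deg)"
    s,p0,R0=tool();a=np.radians(yaw);y=np.array([np.cos(a),np.sin(a),0]);x=np.array([0,0,-1.]);R1=np.stack([x,y,np.cross(x,y)],1)
    print('t',round(s['time_s'],2),'pos',p0.round(4),'yaw now',np.degrees(np.arctan2(R0[1,1],R0[0,1])).round(2),'w',round(s['grip_width'],4),'F',s['force'].round(1))
    print('offset',(R0.T@(np.array(p)-p0)).round(4),'dr',np.degrees(R.from_matrix(R0.T@R1).as_rotvec()).round(2))
E
cat > m.py <<'E'
from h import *
objs={'big_gear':(.619,.094,18),'small_gear':(.48,.017,18),'sleeve':(.623,-.129,24),'bearing':(.45,-.206,14),'hex_nut':(.622,.303,16),'tall_stand':(.467,.241,12),'short_stand':(.623,-.303,12)}
for c in ['scene','side']:
    im=env.get_image(c);W=cloud(im);np.save('/tmp/%s.npy'%c,W)
    for n,(x,y,h) in objs.items():
        r=np.hypot(W[...,0]-x,W[...,1]-y);ok=(im['depth']>0)&(r<.05)
        z=W[...,2];top=ok&(abs(z-h/1000)<.0035)
        P=W[top]
        bench=np.median(z[(im['depth']>0)&(r>.05)&(r<.07)])
        (cx,cy),rad=cv2.minEnclosingCircle((P[:,:2]*1000).astype(np.float32))
        rc=cv2.minAreaRect((P[:,:2]*1000).astype(np.float32))
        pin=ok&(z>h/1000+.01); pp=W[pin].mean(0).round(4) if pin.sum() else ''
        print(c,n,'n',top.sum(),'topz',P[:,2].mean().round(4),'bench',bench.round(4),'circ',round(cx,1),round(cy,1),round(rad,1),'rect',np.round(rc[0],1),np.round(rc[1],1),'pin',pp, pin.sum())
E
python3 m.py; python3 -c "
from h import *
plan((.619,.094,.2),0)"
```

```text
scene big_gear n 749 topz 0.0176 bench -0.0002 circ 617.6 92.4 30.1 rect [617.7  92.9] [57.6 56.7] pin  0
scene small_gear n 243 topz 0.0173 bench -0.0002 circ 480.6 16.3 21.8 rect [480.3  16.4] [40.8 42.3] pin  0
scene sleeve n 245 topz 0.0232 bench -0.0003 circ 624.9 -130.0 18.9 rect [ 624.3 -130.4] [35.1 34.3] pin  0
scene bearing n 341 topz 0.0129 bench -0.0004 circ 452.6 -207.7 26.6 rect [ 452.  -207.3] [48.1 45.5] pin  0
scene hex_nut n 436 topz 0.0157 bench 0.0 circ 619.4 304.9 23.7 rect [620.1 305.5] [39.7 46.4] pin  0
scene tall_stand n 1334 topz 0.012 bench -0.0001 circ 468.2 241.3 49.9 rect [466.7 242.7] [76.3 78.6] pin [0.4711 0.2417 0.0443] 209
scene short_stand n 1266 topz 0.0116 bench -0.0004 circ 623.5 -303.2 39.4 rect [ 623.4 -301.8] [75.8 75. ] pin [ 0.6262 -0.3002  0.0336] 128
side big_gear n 520 topz 0.017 bench -0.0008 circ 618.1 91.7 30.2 rect [617.7  93.1] [56.5 57.2] pin  0
side small_gear n 205 topz 0.0168 bench -0.0008 circ 480.7 15.6 21.8 rect [480.   16.6] [40.6 41.1] pin  0
side sleeve n 90 topz 0.0224 bench -0.0009 circ 622.4 -130.9 19.0 rect [ 623.9 -130.9] [33.4 33.4] pin  0
side bearing n 173 topz 0.0124 bench -0.0009 circ 451.3 -207.9 24.5 rect [ 451.6 -208. ] [44.4 48. ] pin  0
side hex_nut n 578 topz 0.0152 bench -0.0006 circ 620.4 304.9 23.6 rect [620.5 305.2] [40.4 45.5] pin  0
side tall_stand n 2298 topz 0.0115 bench -0.0005 circ 467.3 241.8 49.4 rect [467. 243.] [77.3 76.9] pin [0.466 0.247 0.045] 303
side short_stand n 339 topz 0.0108 bench -0.0011 circ 622.9 -302.3 38.5 rect [ 622.2 -301.2] [74.  74.1] pin [ 0.6222 -0.2987  0.0323] 53
t 1.3 pos [0.203  0.538  0.2313] yaw now 69.33 w 0.0856 F [-0.1 -0.2 -0.6]
offset [ 0.0313 -0.2685  0.5459] dr [69.33  0.    0.  ]
```

Request:
drive_tool:
  fingers: [0, 0, 0, 0, 0, 0, 0, 0, 0, 0, 0, 0]
  offset:
    - [0, 0, 0]
    - [0, 0, 0]
    - [0, 0, 0]
    - [0, 0, 0]
    - [0, 0, 0]
    - [0, 0, 0]
    - [0, 0, 0]
    - [0, 0.038, 0.04]
    - [0, 0.038, 0.04]
    - [0, 0.038, 0.04]
    - [0, 0.038, 0.04]
    - [0, 0.038, 0.04]
  dr:
    - [9.9, 0, 0]
    - [9.9, 0, 0]
    - [9.9, 0, 0]
    - [9.9, 0, 0]
    - [9.9, 0, 0]
    - [9.9, 0, 0]
    - [9.9, 0, 0]
    - [0, 0, 0]
    - [0, 0, 0]
    - [0, 0, 0]
    - [0, 0, 0]
    - [0, 0, 0]

```text
time_s: 2.8
position: [0.3884, 0.3298, 0.2314]
orientation: [0.492, 0.509, 0.492, -0.506]
force: [1.4, 0.9, 0.0]
grip_width: 0.0852
```

```bash
python3 - <<'E'
from h import *
plan((.6178,.0928,.12),0)
print(env.state()['q'].round(3))
for c in ['scene','side']:
    W=np.load('/tmp/%s.npy'%c);r=np.hypot(W[...,0]-.6203,W[...,1]-.3052)
    P=(W[(r<.05)&(abs(W[...,2]-.0155)<.003)][:,:2]*1000).astype(np.float32)
    print(cv2.minAreaRect(P))
    best=[]
    for a in range(0,60,3):
        w=P@[np.cos(np.radians(a)),np.sin(np.radians(a))];best.append(round(float(w.max()-w.min()),1))
    print(best)
E
```

```text
t 2.8 pos [0.3884 0.3298 0.2314] yaw now -1.83 w 0.0852 F [1.4 0.9 0. ]
offset [0.111  0.2366 0.23  ] dr [-1.83 -0.21 -0.12]
[0.62  0.213 1.641 0.002 1.283 0.651]
((620.1372680664062, 305.5478820800781), (39.728515625, 46.37162399291992), 70.11410522460938)
[43.4, 43.3, 43.5, 43.6, 44.1, 44.7, 45.5, 46.1, 46.6, 46.9, 47.2, 47.3, 47.2, 47.1, 46.8, 46.4, 45.9, 45.4, 44.7, 43.8]
((620.5445556640625, 305.2004089355469), (40.415645599365234, 45.48683166503906), 11.303791999816895)
[44.2, 43.3, 42.2, 41.1, 40.5, 41.5, 42.4, 43.2, 43.8, 44.4, 45.0, 45.4, 45.7, 45.9, 45.9, 45.8, 45.6, 45.3, 44.8, 44.2]
```

Request:
drive_tool:
  fingers: [0, 0, 0, 0, 0, 0, 0, 0]
  offset:
    - [0, 0.042, 0.04]
    - [0, 0.042, 0.04]
    - [0, 0.042, 0.04]
    - [0, 0.042, 0.04]
    - [0.03, 0.03, 0.03]
    - [0.03, 0.015, 0.015]
    - [0.03, 0, 0]
    - [0, 0, 0]
  dr:
    - [-1.8, 0, 0]
    - [0, 0, 0]
    - [0, 0, 0]
    - [0, 0, 0]
    - [0, 0, 0]
    - [0, 0, 0]
    - [0, 0, 0]
    - [0, 0, 0]

```text
time_s: 3.8
position: [0.6126, 0.1119, 0.1406]
orientation: [0.499, 0.505, 0.497, -0.498]
force: [-0.1, 1.0, -1.4]
grip_width: 0.0852
```

```bash
python3 - <<'E'
from h import *
plan((.6178,.0928,.09),0)
im=save('wrist','w1.png')
E
```

```text
t 3.8 pos [0.6126 0.1119 0.1406] yaw now -0.39 w 0.0852 F [-0.1  1.  -1.4]
offset [0.0506 0.0048 0.0194] dr [-0.39 -0.31 -0.56]
```

View pics/w1.png

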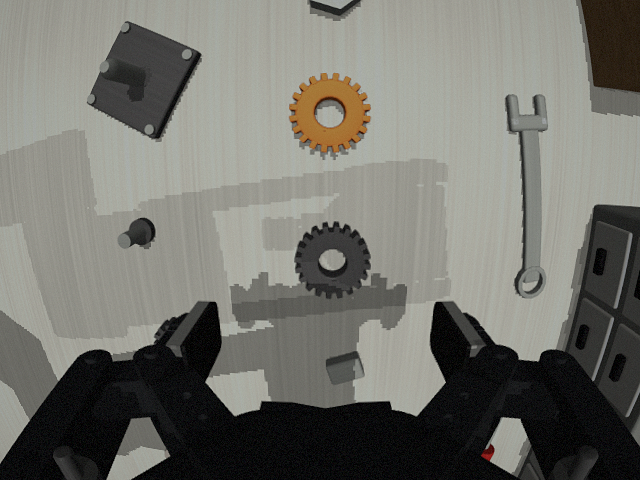

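Request:
drive_tool:
  fingers: [0, 0, 0]
  offset:
    - [0.025, 0.005, 0.019]
    - [0.025, 0, 0]
    - [0, 0, 0]
  dr:
    - [-0.4, -0.3, -0.6]
    - [0, 0, 0]
    - [0, 0, 0]

```text
time_s: 4.22
position: [0.6224, 0.0923, 0.0939]
orientation: [0.503, 0.501, 0.498, -0.497]
force: [-0.4, -0.1, -1.1]
grip_width: 0.0854
```

```bash
cat >> h.py <<'E'
def wproj(P,im,s=None):
    s,p,Rm=tool() if s is None else s
    T=im['tool_from_camera'];X=T[:3,:3].T@(Rm.T@(np.array(P)-p)-T[:3,3]);x,y,z=X[0],-X[1],-X[2]
    th=np.arctan2(np.hypot(x,y),z);ph=np.arctan2(y,x);K=im['intrinsics'];return np.array([K[0,2]+K[0,0]*th*np.cos(ph),K[1,2]+K[1,1]*th*np.sin(ph)])
def wray(u,v,h,im,s):
    _,p,Rm=s;K=im['intrinsics'];a,b=u-K[0,2],v-K[1,2];r=np.hypot(a,b);th=r/K[0,0]
    d=np.array([np.sin(th)*a/r,-np.sin(th)*b/r,-np.cos(th)]);T=im['tool_from_camera']
    o=p+Rm@T[:3,3];d=Rm@T[:3,:3]@d;k=(h-o[2])/d[2];return o+k*d
E
python3 - <<'E'
from h import *
s=tool();im=save('wrist','w2.png')
plan((.6178,.0928,.002),0)
print(wproj((.6178,.0928,.018),im,s))
for d in env.masks_of('wrist','big_gear'): 
    m=d['pixels'].astype(np.uint8);c,_=cv2.findContours(m,0,2);c=max(c,key=cv2.contourArea)
    pts=np.array([wray(u,v,.018,im,s) for u,v in c[:,0,:]]);print(d['p'],cv2.minEnclosingCircle((pts[:,:2]*1000).astype(np.float32)))
E
```

```text
t 4.28 pos [0.6235 0.0923 0.0951] yaw now 0.2 w 0.0854 F [ 0.6  0.  -0.5]
offset [ 0.093  -0.0068 -0.0005] dr [ 0.2   0.01 -0.69]
[316.6561399  254.73678058]
0.95 ((617.5758056640625, 202.78269958496094), 29.225988388061523)
0.76 ((618.5325927734375, 93.25196838378906), 30.353755950927734)
```

View pics/w2.png

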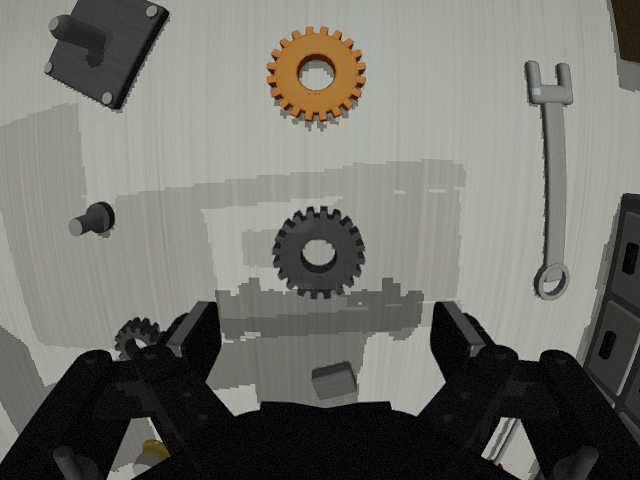

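Request:
drive_tool:
  fingers: [0, 0, 0, 0, 0]
  offset:
    - [0, -0.005, 0]
    - [0.025, 0, 0]
    - [0.025, 0, 0]
    - [0.02, 0, 0]
    - [0, 0, 0]
  dr:
    - [0, 0, -0.7]
    - [0, 0, 0]
    - [0, 0, 0]
    - [0, 0, 0]
    - [0, 0, 0]

```text
time_s: 4.95
position: [0.6232, 0.0934, 0.031]
orientation: [0.504, 0.502, 0.499, -0.496]
force: [-0.4, 0.2, 0.2]
grip_width: 0.0853
```

```bash
python3 -c "
from h import *
plan((.618,.093,.002),0)"
```

```text
t 4.95 pos [0.6232 0.0934 0.031 ] yaw now 0.31 w 0.0853 F [-0.4  0.2  0.2]
offset [ 0.029  -0.0055  0.0004] dr [ 0.31 -0.04 -0.64]
```

Request:
drive_tool:
  fingers: [0, 0, 0]
  offset:
    - [0.01, -0.006, 0]
    - [0, 0, 0]
    - [0, 0, 0]
  dr:
    - [0.3, 0, -0.7]
    - [0, 0, 0]
    - [0, 0, 0]

```text
time_s: 5.32
position: [0.6188, 0.0937, 0.0234]
orientation: [0.5, 0.501, 0.5, -0.499]
force: [-1.0, -0.0, 0.2]
grip_width: 0.0851
```

```bash
python3 -c "
from h import *
plan((.618,.093,.002),0)"
```

```text
t 5.33 pos [0.6188 0.0937 0.0234] yaw now 0.01 w 0.0851 F [-1.  -0.   0.2]
offset [ 0.0214 -0.0009  0.0007] dr [ 0.01 -0.06 -0.15]
```

Request:
drive_tool:
  fingers: [0, 0, 0]
  offset:
    - [0.012, -0.001, 0.0005]
    - [0.009, 0, 0]
    - [0, 0, 0]
  dr:
    - [0, 0, -0.1]
    - [0, 0, 0]
    - [0, 0, 0]

```text
time_s: 5.7
position: [0.6181, 0.0932, 0.0015]
orientation: [0.5, 0.501, 0.5, -0.499]
force: [0.1, -0.1, -0.6]
grip_width: 0.0856
```

```bash
python3 -c "
from h import *
plan((.618,.093,.002),0)"
```

```text
t 5.7 pos [0.6181 0.0932 0.0015] yaw now 0.01 w 0.0856 F [ 0.1 -0.1 -0.6]
offset [-0.0005 -0.0001  0.0002] dr [ 0.01 -0.06 -0.11]
```

Close.

Request:
drive_tool:
  fingers: [255, 255, 255, 255, 255, 255, 255, 255]
  offset:
    - [0, 0, 0]
    - [0, 0, 0]
    - [0, 0, 0]
    - [0, 0, 0]
    - [0, 0, 0]
    - [0, 0, 0]
    - [0, 0, 0]
    - [0, 0, 0]
  dr:
    - [0, 0, 0]
    - [0, 0, 0]
    - [0, 0, 0]
    - [0, 0, 0]
    - [0, 0, 0]
    - [0, 0, 0]
    - [0, 0, 0]
    - [0, 0, 0]

```text
time_s: 6.7
position: [0.6183, 0.0932, 0.002]
orientation: [0.5, 0.501, 0.5, -0.499]
force: [-0.0, 0.0, -1.4]
grip_width: 0.055
```

```bash
python3 -c "
from h import *
save('wrist','w3.png')
plan((.618,.093,.002),0)"
```

```text
t 6.75 pos [0.6183 0.0932 0.002 ] yaw now 0.01 w 0.0555 F [-0.1 -0.3 -0.6]
offset [ 0.     -0.0003  0.0002] dr [ 0.01 -0.06 -0.11]
```

View pics/w3.png

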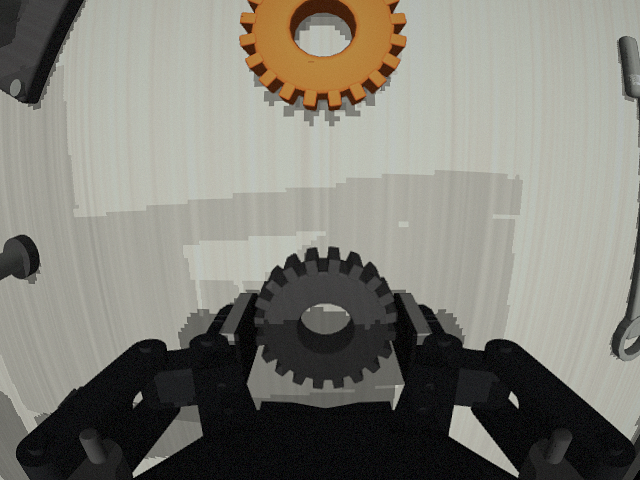

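Request:
drive_tool:
  fingers: [255, 255, 255, 255, 255, 255, 255, 255, 255, 255, 255]
  offset:
    - [-0.015, 0, 0]
    - [-0.03, 0, 0]
    - [-0.04, 0, 0]
    - [-0.03, -0.005, -0.005]
    - [0, -0.02, -0.02]
    - [0, -0.03, -0.03]
    - [0, -0.03, -0.03]
    - [0, -0.03, -0.03]
    - [0, -0.025, -0.025]
    - [0, -0.01, -0.01]
    - [0, 0, 0]
  dr:
    - [0, 0, 0]
    - [0, 0, 0]
    - [0, 0, 0]
    - [0, 0, 0]
    - [0, 0, 0]
    - [0, 0, 0]
    - [0, 0, 0]
    - [0, 0, 0]
    - [0, 0, 0]
    - [0, 0, 0]
    - [0, 0, 0]

```text
time_s: 8.12
position: [0.4501, 0.2491, 0.1171]
orientation: [0.497, 0.496, 0.503, -0.503]
force: [0.9, 0.0, -2.0]
grip_width: 0.0553
```

```bash
python3 -c "
from h import *
s=tool();im=save('wrist','w4.png')
print(wproj((.467,.2425,.062),im,s))
plan((.467,.2425,.09),0)"
```

```text
[356.15393912 277.74656356]
t 8.18 pos [0.4506 0.2488 0.1171] yaw now 0.01 w 0.0553 F [-0.2 -0.6 -1.7]
offset [0.0269 0.0167 0.0062] dr [0.01 0.05 0.69]
```

View pics/w4.png

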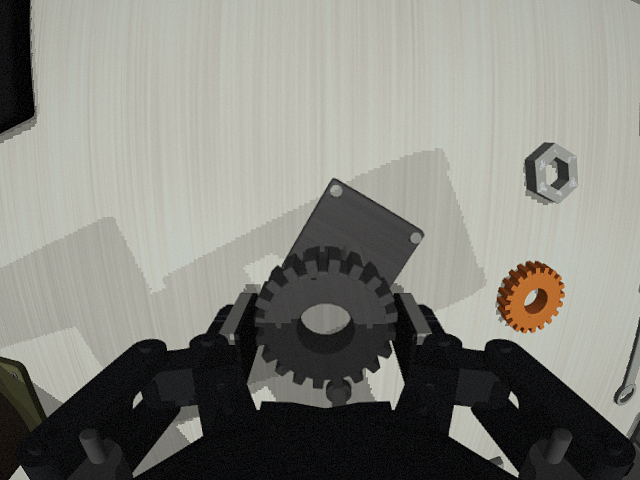

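Request:
drive_tool:
  fingers: [255, 255, 255]
  offset:
    - [0.014, 0.017, 0.006]
    - [0.012, 0, 0]
    - [0, 0, 0]
  dr:
    - [0, 0, 0.7]
    - [0, 0, 0]
    - [0, 0, 0]

```text
time_s: 8.55
position: [0.4695, 0.241, 0.0897]
orientation: [-0.5, -0.5, -0.499, 0.501]
force: [-0.5, 0.7, -1.9]
grip_width: 0.055
```

```bash
python3 -c "
from h import *
save('side','s4.png'); save('scene','sc4.png')
a=cv2.imread('pics/s4.png')[230:430,230:430];b=cv2.imread('pics/sc4.png')[130:330,380:580]
cv2.imwrite('pics/c4.png',cv2.resize(np.hstack([a,b]),None,fx=2,fy=2))
plan((.467,.2425,.05),0)"
```

```text
t 8.65 pos [0.4703 0.2416 0.0907] yaw now -0.11 w 0.0553 F [-0.2  1.1 -1.7]
offset [ 0.0407 -0.0034 -0.0009] dr [-0.11  0.03 -0.18]
```

View pics/c4.png

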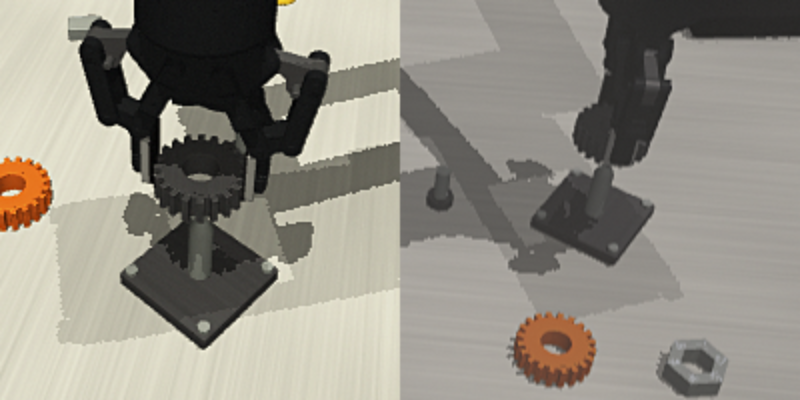

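Request:
drive_tool:
  fingers: [255, 255, 255]
  offset:
    - [0.009, -0.0035, -0.001]
    - [0.009, 0, 0]
    - [0, 0, 0]
  dr:
    - [0, 0, -0.2]
    - [0, 0, 0]
    - [0, 0, 0]

```text
time_s: 9.02
position: [0.4666, 0.2428, 0.0721]
orientation: [0.5, 0.501, 0.499, -0.5]
force: [-0.1, 0.2, -1.8]
grip_width: 0.0548
```

```bash
python3 -c "
from h import *
plan((.467,.2425,.05),0)"
```

```text
t 9.03 pos [0.4666 0.2428 0.0721] yaw now -0.12 w 0.0548 F [-0.1  0.2 -1.8]
offset [0.0221 0.0004 0.0003] dr [-0.12  0.   -0.02]
```

Request:
drive_tool:
  fingers: [255, 255, 255, 255]
  offset:
    - [0.008, 0, 0]
    - [0.008, 0, 0]
    - [0.006, 0, 0]
    - [0, 0, 0]
  dr:
    - [0, 0, 0]
    - [0, 0, 0]
    - [0, 0, 0]
    - [0, 0, 0]

```text
time_s: 9.52
position: [0.4666, 0.243, 0.0485]
orientation: [0.5, 0.5, 0.499, -0.5]
force: [-0.2, -0.4, -2.9]
grip_width: 0.0548
```

```bash
python3 -c "
from h import *
save('wrist','w5.png')
plan((.467,.2425,.016),0)"
```

```text
t 9.57 pos [0.4668 0.2431 0.0488] yaw now -0.1 w 0.0552 F [ 0.4  0.  -1.9]
offset [0.0328 0.0002 0.0006] dr [-0.1  -0.01 -0.04]
```

View pics/w5.png

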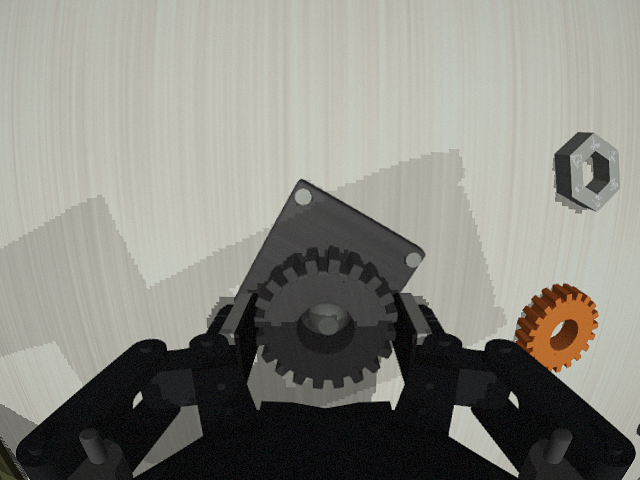

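Request:
drive_tool:
  fingers: [255, 255, 255, 255, 255]
  offset:
    - [0.01, 0, 0]
    - [0.01, 0, 0]
    - [0.008, 0, 0]
    - [0.003, 0, 0]
    - [0, 0, 0]
  dr:
    - [0, 0, 0]
    - [0, 0, 0]
    - [0, 0, 0]
    - [0, 0, 0]
    - [0, 0, 0]

```text
time_s: 10.2
position: [0.4671, 0.2432, 0.0155]
orientation: [0.5, 0.501, 0.499, -0.5]
force: [0.6, 0.3, -1.8]
grip_width: 0.055
```

```bash
python3 -c "
from h import *
plan((.467,.2425,.015),0)"
```

```text
t 10.2 pos [0.4671 0.2432 0.0155] yaw now -0.1 w 0.055 F [ 0.6  0.3 -1.8]
offset [ 0.0005 -0.0001  0.0007] dr [-0.1  -0.01 -0.05]
```

Request:
drive_tool:
  fingers: [0, 0, 0, 0, 0, 0, 0, 0, 0, 0, 0]
  offset:
    - [0.0005, 0, 0]
    - [0, 0, 0]
    - [0, 0, 0]
    - [0, 0, 0]
    - [0, 0, 0]
    - [0, 0, 0]
    - [-0.02, 0, 0]
    - [-0.03, 0, 0]
    - [-0.04, 0, 0]
    - [-0.03, 0, 0]
    - [0, 0, 0]
  dr:
    - [0, 0, 0]
    - [0, 0, 0]
    - [0, 0, 0]
    - [0, 0, 0]
    - [0, 0, 0]
    - [0, 0, 0]
    - [0, 0, 0]
    - [0, 0, 0]
    - [0, 0, 0]
    - [0, 0, 0]
    - [0, 0, 0]

```text
time_s: 11.58
position: [0.4675, 0.2433, 0.1393]
orientation: [0.5, 0.501, 0.499, -0.5]
force: [-0.0, -0.2, 0.0]
grip_width: 0.0852
```

```bash
python3 -c "
from h import *
s=tool();im=save('wrist','w6.png')
save('side','s6.png')
print(wproj((.467,.2425,.062),im,s))
plan((.624,-.1305,.13),0)"
```

```text
[324.21518716 256.3218587 ]
t 11.68 pos [0.4656 0.2425 0.1368] yaw now -0.1 w 0.0856 F [-0.3 -0.8 -1.1]
offset [0.0069 0.1591 0.3727] dr [-0.1   0.07  0.14]
```

View pics/w6.png

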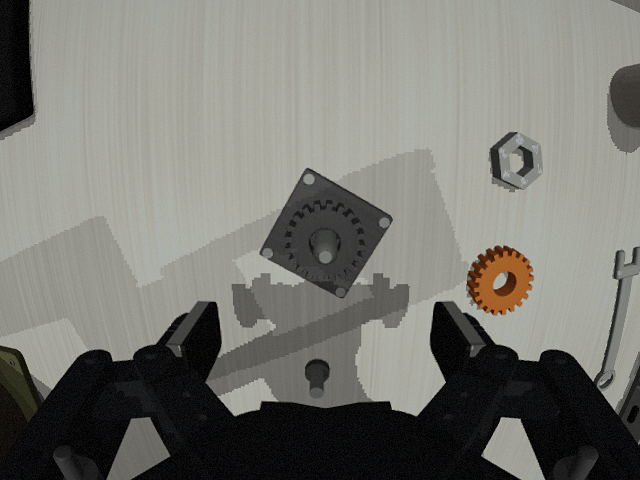

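Request:
drive_tool:
  fingers: [0, 0, 0, 0, 0, 0, 0, 0, 0, 0, 0]
  offset:
    - [0, 0.008, 0.02]
    - [0, 0.02, 0.045]
    - [0, 0.02, 0.045]
    - [0, 0.02, 0.045]
    - [0, 0.02, 0.045]
    - [0, 0.02, 0.045]
    - [0, 0.02, 0.045]
    - [0, 0.02, 0.045]
    - [0.02, 0.01, 0.025]
    - [0.02, 0, 0.01]
    - [0, 0, 0]
  dr:
    - [0, 0, 0]
    - [0, 0, 0]
    - [0, 0, 0]
    - [0, 0, 0]
    - [0, 0, 0]
    - [0, 0, 0]
    - [0, 0, 0]
    - [0, 0, 0]
    - [0, 0, 0]
    - [0, 0, 0]
    - [0, 0, 0]

```text
time_s: 13.05
position: [0.6148, -0.1391, 0.0721]
orientation: [0.49, 0.491, 0.51, -0.509]
force: [-1.1, 0.2, -0.3]
grip_width: 0.0853
```

```bash
python3 -c "
from h import *
s=tool();im=save('wrist','w7.png')
print(wproj((.624,-.1305,.024),im,s))
plan((.624,-.1305,.06),0)
for d in env.masks_of('wrist','sleeve'): 
    m=d['pixels'].astype(np.uint8);c,_=cv2.findContours(m,0,2);c=max(c,key=cv2.contourArea)
    print(d['p'],c[:,0].min(0),c[:,0].max(0))
"
```

```text
[345.77271622 256.23096553]
t 13.1 pos [ 0.6154 -0.1388  0.073 ] yaw now 0.02 w 0.0853 F [-0.1 -1.   0.7]
offset [ 0.0127  0.009  -0.0082] dr [ 0.02 -0.07  2.05]
0.71 [315 219] [379 288]
```

View pics/w7.png

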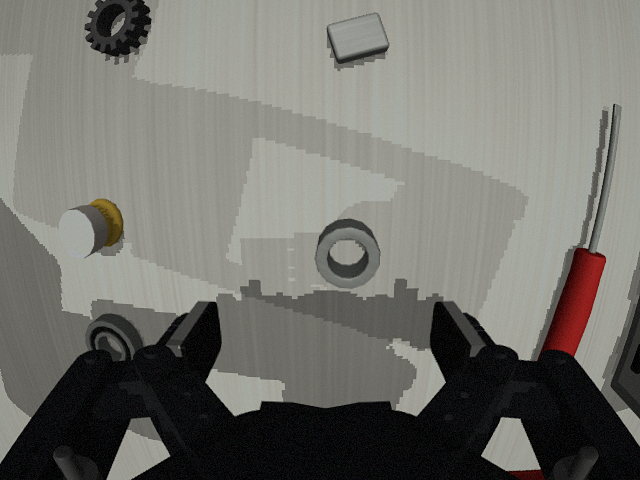

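Request:
drive_tool:
  fingers: [0, 0, 0, 0]
  offset:
    - [0, 0.009, -0.008]
    - [0.018, 0, 0]
    - [0.018, 0, 0]
    - [0, 0, 0]
  dr:
    - [0, 0, 2.0]
    - [0, 0, 0]
    - [0, 0, 0]
    - [0, 0, 0]

```text
time_s: 13.65
position: [0.6256, -0.1273, 0.0376]
orientation: [0.502, 0.5, 0.501, -0.498]
force: [-0.3, -0.6, 0.3]
grip_width: 0.0855
```

```bash
python3 -c "
from h import *
plan((.624,-.1305,.004),0)
"
```

```text
t 13.65 pos [ 0.6256 -0.1273  0.0376] yaw now 0.28 w 0.0855 F [-0.3 -0.6  0.3]
offset [ 0.0336 -0.0017  0.0032] dr [ 0.28 -0.03 -0.15]
```

Request:
drive_tool:
  fingers: [0, 0, 0, 0]
  offset:
    - [0.012, -0.0017, 0.0032]
    - [0.012, 0, 0]
    - [0.009, 0, 0]
    - [0, 0, 0]
  dr:
    - [0.3, 0, -0.2]
    - [0, 0, 0]
    - [0, 0, 0]
    - [0, 0, 0]

```text
time_s: 14.15
position: [0.6241, -0.1306, 0.0027]
orientation: [0.5, 0.5, 0.5, -0.5]
force: [0.2, -0.2, -0.2]
grip_width: 0.0853
```

```bash
python3 -c "
from h import *
plan((.624,-.1305,.004),0)
"
```

```text
t 14.15 pos [ 0.6241 -0.1306  0.0027] yaw now -0.0 w 0.0853 F [ 0.2 -0.2 -0.2]
offset [-0.0013 -0.0001 -0.0001] dr [-0.   -0.01  0.05]
```

Request:
drive_tool:
  fingers: [255, 255, 255, 255, 255, 255, 255, 255, 255]
  offset:
    - [-0.001, 0, 0]
    - [0, 0, 0]
    - [0, 0, 0]
    - [0, 0, 0]
    - [0, 0, 0]
    - [0, 0, 0]
    - [0, 0, 0]
    - [0, 0, 0]
    - [0, 0, 0]
  dr:
    - [0, 0, 0]
    - [0, 0, 0]
    - [0, 0, 0]
    - [0, 0, 0]
    - [0, 0, 0]
    - [0, 0, 0]
    - [0, 0, 0]
    - [0, 0, 0]
    - [0, 0, 0]

```text
time_s: 15.28
position: [0.6246, -0.1308, 0.005]
orientation: [0.5, 0.5, 0.5, -0.5]
force: [-0.1, -0.1, -1.4]
grip_width: 0.0342
```

```bash
python3 -c "
from h import *
plan((.624,-.1305,.004),0)
save('wrist','w8.png')
"
```

```text
t 15.28 pos [ 0.6246 -0.1308  0.005 ] yaw now -0.01 w 0.0342 F [-0.1 -0.1 -1.4]
offset [ 0.001  -0.0006 -0.0003] dr [-0.01  0.01 -0.04]
```

View pics/w8.png

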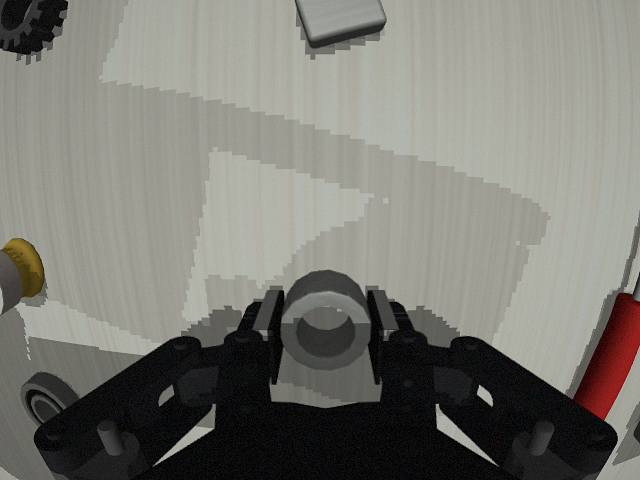

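Request:
drive_tool:
  fingers: [255, 255, 255, 255, 255, 255, 255, 255, 255, 255, 255, 255]
  offset:
    - [-0.015, 0, 0]
    - [-0.03, 0, 0]
    - [-0.04, 0, 0]
    - [-0.03, -0.01, -0.02]
    - [0, -0.019, -0.043]
    - [0, -0.019, -0.045]
    - [0, -0.019, -0.045]
    - [0, -0.019, -0.045]
    - [0, -0.019, -0.045]
    - [0, -0.019, -0.045]
    - [0, -0.015, -0.03]
    - [0, 0, 0]
  dr:
    - [0, 0, 0]
    - [0, 0, 0]
    - [0, 0, 0]
    - [0, 0, 0]
    - [0, 0, 0]
    - [0, 0, 0]
    - [0, 0, 0]
    - [0, 0, 0]
    - [0, 0, 0]
    - [0, 0, 0]
    - [0, 0, 0]
    - [0, 0, 0]

```text
time_s: 16.82
position: [0.487, 0.1958, 0.1353]
orientation: [0.504, 0.506, 0.495, -0.496]
force: [0.5, -0.8, -1.2]
grip_width: 0.0339
```

```bash
python3 -c "
from h import *
plan((.467,.2425,.09),0)
"
```

```text
t 16.82 pos [0.487  0.1958 0.1353] yaw now -0.18 w 0.0339 F [ 0.5 -0.8 -1.2]
offset [ 0.045  -0.021  -0.0466] dr [-0.18 -0.07 -1.1 ]
```

Request:
drive_tool:
  fingers: [255, 255, 255, 255, 255, 255]
  offset:
    - [0, -0.012, -0.025]
    - [0, -0.008, -0.02]
    - [0, -0.001, -0.001]
    - [0.02, 0, 0]
    - [0.02, 0, 0]
    - [0, 0, 0]
  dr:
    - [0, 0, -1.0]
    - [0, 0, 0]
    - [0, 0, 0]
    - [0, 0, 0]
    - [0, 0, 0]
    - [0, 0, 0]

```text
time_s: 17.58
position: [0.4708, 0.239, 0.099]
orientation: [0.501, 0.504, 0.496, -0.498]
force: [-0.1, -1.1, -1.4]
grip_width: 0.0342
```

```bash
python3 -c "
from h import *
plan((.467,.2425,.075),0)
"
```

```text
t 17.57 pos [0.4708 0.239  0.099 ] yaw now -0.25 w 0.0342 F [-0.1 -1.1 -1.4]
offset [ 0.0239 -0.0041 -0.0035] dr [-0.25 -0.04 -0.6 ]
```

Request:
drive_tool:
  fingers: [255, 255, 255, 255]
  offset:
    - [0.003, -0.004, -0.0035]
    - [0.008, 0, 0]
    - [0.008, 0, 0]
    - [0, 0, 0]
  dr:
    - [-0.2, 0, -0.6]
    - [0, 0, 0]
    - [0, 0, 0]
    - [0, 0, 0]

```text
time_s: 18.08
position: [0.4687, 0.242, 0.0808]
orientation: [0.5, 0.502, 0.499, -0.499]
force: [-0.1, 0.3, -1.0]
grip_width: 0.0345
```

```bash
python3 -c "
from h import *
plan((.467,.2425,.053),0)
"
```

```text
t 18.07 pos [0.4687 0.242  0.0808] yaw now -0.12 w 0.0345 F [-0.1  0.3 -1. ]
offset [ 0.0278 -0.0018 -0.0005] dr [-0.12 -0.09 -0.16]
```

Request:
drive_tool:
  fingers: [255, 255, 255, 255, 255]
  offset:
    - [0.004, -0.0018, -0.0005]
    - [0.008, 0, 0]
    - [0.008, 0, 0]
    - [0.006, 0, 0]
    - [0, 0, 0]
  dr:
    - [0, 0, -0.2]
    - [0, 0, 0]
    - [0, 0, 0]
    - [0, 0, 0]
    - [0, 0, 0]

```text
time_s: 18.7
position: [0.4667, 0.2428, 0.0529]
orientation: [0.499, 0.5, 0.5, -0.5]
force: [0.3, -0.3, -1.1]
grip_width: 0.0344
```

```bash
python3 -c "
from h import *
plan((.467,.2425,.036),0)
save('wrist','w9.png')
"
```

```text
t 18.7 pos [0.4667 0.2428 0.0529] yaw now -0.09 w 0.0344 F [ 0.3 -0.3 -1.1]
offset [0.0169 0.0003 0.0003] dr [-0.09 -0.09  0.06]
```

View pics/w9.png

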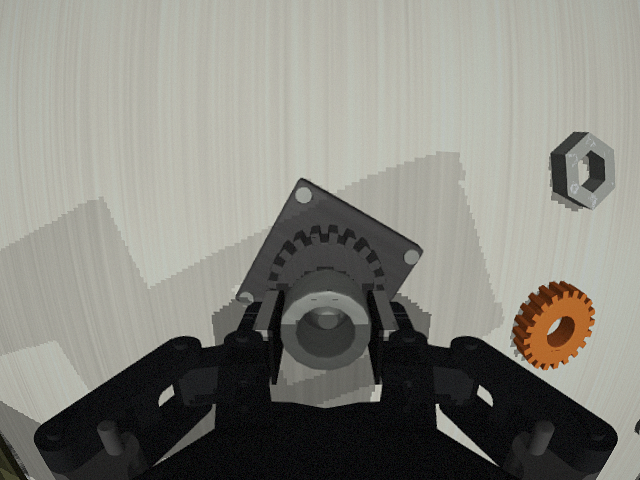

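Request:
drive_tool:
  fingers: [255, 255, 255, 255]
  offset:
    - [0.008, 0, 0]
    - [0.006, 0, 0]
    - [0.002, 0, 0]
    - [0, 0, 0]
  dr:
    - [0, 0, 0]
    - [0, 0, 0]
    - [0, 0, 0]
    - [0, 0, 0]

```text
time_s: 19.25
position: [0.4672, 0.243, 0.0362]
orientation: [0.499, 0.501, 0.5, -0.5]
force: [-0.9, -0.8, -1.0]
grip_width: 0.0345
```

```bash
python3 -c "
from h import *
plan((.467,.2425,.0355),0)
"
```

```text
t 19.25 pos [0.4672 0.243  0.0362] yaw now -0.09 w 0.0345 F [-0.9 -0.8 -1. ]
offset [ 0.0007 -0.0002  0.0005] dr [-0.09 -0.11 -0.  ]
```

Release and rise, then travel toward the bearing.

Request:
drive_tool:
  fingers: [0, 0, 0, 0, 0, 0, 0, 0, 0, 0, 0, 0]
  offset:
    - [0.0005, 0, 0]
    - [0, 0, 0]
    - [0, 0, 0]
    - [0, 0, 0]
    - [0, 0, 0]
    - [0, 0, 0]
    - [0, 0, 0]
    - [-0.02, 0, 0]
    - [-0.03, 0, 0]
    - [-0.03, 0, 0]
    - [-0.03, 0, 0]
    - [0, 0, 0]
  dr:
    - [0, 0, 0]
    - [0, 0, 0]
    - [0, 0, 0]
    - [0, 0, 0]
    - [0, 0, 0]
    - [0, 0, 0]
    - [0, 0, 0]
    - [0, 0, 0]
    - [0, 0, 0]
    - [0, 0, 0]
    - [0, 0, 0]
    - [0, 0, 0]

```text
time_s: 20.75
position: [0.4673, 0.2428, 0.1491]
orientation: [0.499, 0.501, 0.5, -0.5]
force: [-0.3, -0.3, 0.1]
grip_width: 0.0854
```

```bash
python3 -c "
from h import *
plan((.4517,-.2077,.13),0)
save('wrist','w10.png')
"
```

```text
t 20.75 pos [0.4673 0.2428 0.1491] yaw now -0.09 w 0.0854 F [-0.3 -0.3  0.1]
offset [ 0.0182 -0.0148  0.4505] dr [-0.09 -0.11  0.  ]
```

View pics/w10.png

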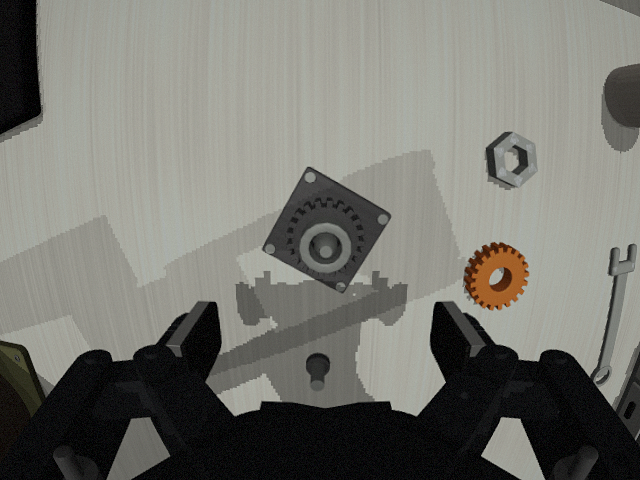

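Request:
drive_tool:
  fingers: [0, 0, 0, 0, 0, 0, 0, 0, 0, 0, 0, 0]
  offset:
    - [0, -0.002, 0.02]
    - [0, -0.002, 0.04]
    - [0, -0.002, 0.045]
    - [0, -0.002, 0.045]
    - [0, -0.002, 0.045]
    - [0, -0.002, 0.045]
    - [0, -0.002, 0.045]
    - [0, -0.002, 0.045]
    - [0, 0, 0.045]
    - [0, 0, 0.045]
    - [0.01, 0, 0.025]
    - [0, 0, 0]
  dr:
    - [0, 0, 0]
    - [0, 0, 0]
    - [0, 0, 0]
    - [0, 0, 0]
    - [0, 0, 0]
    - [0, 0, 0]
    - [0, 0, 0]
    - [0, 0, 0]
    - [0, 0, 0]
    - [0, 0, 0]
    - [0, 0, 0]
    - [0, 0, 0]

```text
time_s: 22.3
position: [0.4293, -0.2245, 0.1233]
orientation: [-0.49, -0.492, -0.508, 0.509]
force: [0.1, 0.5, 0.0]
grip_width: 0.0855
```

```bash
python3 -c "
from h import *
plan((.4517,-.2077,.08),0)
"
```

```text
t 22.3 pos [ 0.4293 -0.2245  0.1233] yaw now -0.14 w 0.0855 F [0.1 0.5 0. ]
offset [ 0.0425  0.0238 -0.0168] dr [-0.14 -0.08  2.02]
```

Request:
drive_tool:
  fingers: [0, 0, 0, 0, 0]
  offset:
    - [0, 0.023, -0.016]
    - [0.02, 0, 0]
    - [0.025, 0, 0]
    - [0.005, 0, 0]
    - [0, 0, 0]
  dr:
    - [0, 0, 2.0]
    - [0, 0, 0]
    - [0, 0, 0]
    - [0, 0, 0]
    - [0, 0, 0]

```text
time_s: 22.92
position: [0.4536, -0.2008, 0.071]
orientation: [0.499, 0.502, 0.501, -0.498]
force: [0.3, 0.2, 0.8]
grip_width: 0.0854
```

```bash
python3 -c "
from h import *
s=tool();im=save('wrist','w11.png')
print(wproj((.4517,-.2077,.014),im,s))
plan((.4517,-.2077,.03),0)
for d in env.masks_of('wrist','bearing'): 
    m=d['pixels'].astype(np.uint8);c,_=cv2.findContours(m,0,2);c=max(c,key=cv2.contourArea)
    pts=np.array([wray(u,v,.014,im,s) for u,v in c[:,0,:]]);print(d['p'],cv2.minEnclosingCircle((pts[:,:2]*1000).astype(np.float32)))
"
```

```text
[321.70781559 277.45994033]
t 22.98 pos [ 0.4536 -0.201   0.0712] yaw now -0.01 w 0.0853 F [ 0.5 -0.6  0.4]
offset [ 0.0412 -0.002   0.007 ] dr [-0.01 -0.32 -0.17]
0.93 ((451.5089416503906, -207.14620971679688), 25.21647071838379)
```

View pics/w11.png

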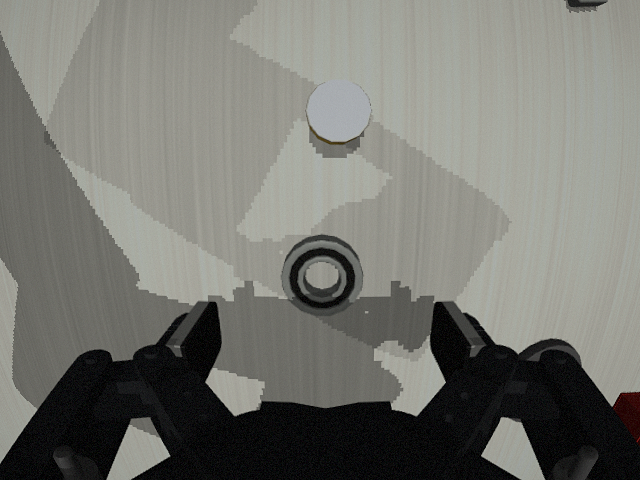

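Request:
drive_tool:
  fingers: [0, 0, 0, 0, 0]
  offset:
    - [0.015, -0.002, 0.0065]
    - [0.015, 0, 0]
    - [0.015, 0, 0]
    - [0.005, 0, 0]
    - [0, 0, 0]
  dr:
    - [0, -0.3, -0.2]
    - [0, 0, 0]
    - [0, 0, 0]
    - [0, 0, 0]
    - [0, 0, 0]

```text
time_s: 23.65
position: [0.4536, -0.2105, 0.0205]
orientation: [0.502, 0.5, 0.498, -0.5]
force: [-0.6, 0.0, 0.7]
grip_width: 0.0856
```

```bash
python3 -c "
from h import *
plan((.4517,-.2075,.000),0)
"
```

```text
t 23.65 pos [ 0.4536 -0.2105  0.0205] yaw now -0.06 w 0.0856 F [-0.6  0.   0.7]
offset [ 0.0205 -0.002  -0.0031] dr [-0.06  0.24 -0.26]
```

Request:
drive_tool:
  fingers: [0, 0, 0, 0]
  offset:
    - [0.009, -0.002, -0.003]
    - [0.007, 0, 0]
    - [0.003, 0, 0]
    - [0, 0, 0]
  dr:
    - [0, 0.2, -0.2]
    - [0, 0, 0]
    - [0, 0, 0]
    - [0, 0, 0]

```text
time_s: 24.15
position: [0.4522, -0.2079, 0.0009]
orientation: [0.501, 0.501, 0.499, -0.5]
force: [0.4, 0.1, 0.1]
grip_width: 0.0855
```

```bash
python3 -c "
from h import *
plan((.4517,-.2075,.000),0)
"
```

```text
t 24.15 pos [ 0.4522 -0.2079  0.0009] yaw now -0.06 w 0.0855 F [0.4 0.1 0.1]
offset [ 0.0009 -0.0005 -0.0004] dr [-0.06  0.08 -0.14]
```

Request:
drive_tool:
  fingers: [255, 255, 255, 255, 255, 255, 255, 255]
  offset:
    - [0.001, -0.0005, -0.0004]
    - [0, 0, 0]
    - [0, 0, 0]
    - [0, 0, 0]
    - [0, 0, 0]
    - [0, 0, 0]
    - [0, 0, 0]
    - [0, 0, 0]
  dr:
    - [0, 0, 0]
    - [0, 0, 0]
    - [0, 0, 0]
    - [0, 0, 0]
    - [0, 0, 0]
    - [0, 0, 0]
    - [0, 0, 0]
    - [0, 0, 0]

```text
time_s: 25.15
position: [0.452, -0.2076, 0.0006]
orientation: [0.501, 0.501, 0.498, -0.5]
force: [-1.3, 0.4, -0.1]
grip_width: 0.0449
```

```bash
python3 -c "
from h import *
plan((.4517,-.2075,.000),0)
save('wrist','w12.png')
"
```

```text
t 25.15 pos [ 0.452  -0.2076  0.0006] yaw now -0.06 w 0.0449 F [-1.3  0.4 -0.1]
offset [ 0.0006 -0.0003 -0.0001] dr [-0.06  0.11 -0.19]
```

View pics/w12.png

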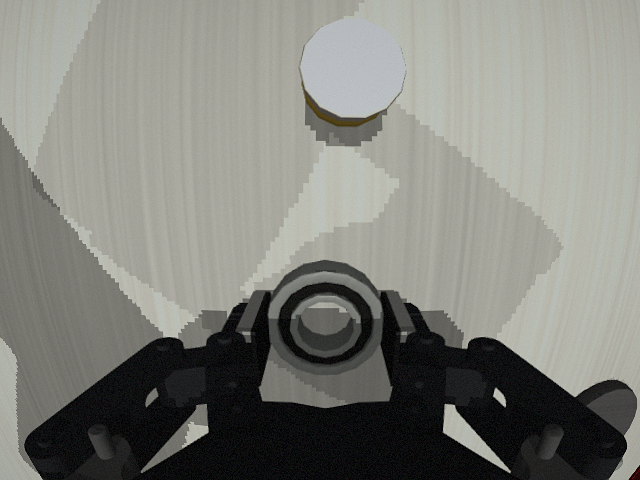

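Request:
drive_tool:
  fingers: [255, 255, 255, 255, 255, 255, 255, 255, 255, 255, 255, 255]
  offset:
    - [-0.015, 0, 0]
    - [-0.03, 0, 0]
    - [-0.04, 0, 0]
    - [-0.04, 0, -0.01]
    - [0, 0, -0.03]
    - [0, 0.002, -0.045]
    - [0, 0.002, -0.045]
    - [0, 0.002, -0.045]
    - [0, 0.002, -0.045]
    - [0, 0.002, -0.045]
    - [0, 0.002, -0.045]
    - [0, 0.002, -0.03]
  dr:
    - [0, 0, 0]
    - [0, 0, 0]
    - [0, 0, 0]
    - [0, 0, 0]
    - [0, 0, 0]
    - [0, 0, 0]
    - [0, 0, 0]
    - [0, 0, 0]
    - [0, 0, 0]
    - [0, 0, 0]
    - [0, 0, 0]
    - [0, 0, 0]

```text
time_s: 26.7
position: [0.467, 0.1402, 0.1279]
orientation: [0.5, 0.503, 0.497, -0.501]
force: [-0.5, -0.9, -1.2]
grip_width: 0.045
```

```bash
python3 -c "
from h import *
plan((.467,.2425,.11),0)
"
```

```text
t 26.7 pos [0.467  0.1402 0.1279] yaw now -0.43 w 0.045 F [-0.5 -0.9 -1.2]
offset [ 0.0177 -0.0008 -0.1023] dr [-0.43  0.09 -0.25]
```

Request:
drive_tool:
  fingers: [255, 255, 255, 255, 255, 255]
  offset:
    - [0, 0, -0.03]
    - [0, 0, -0.03]
    - [0, 0, -0.025]
    - [0, 0, -0.013]
    - [0.01, 0, 0]
    - [0, 0, 0]
  dr:
    - [-0.4, 0, -0.2]
    - [0, 0, 0]
    - [0, 0, 0]
    - [0, 0, 0]
    - [0, 0, 0]
    - [0, 0, 0]

```text
time_s: 27.45
position: [0.4651, 0.2423, 0.1154]
orientation: [0.501, 0.498, 0.501, -0.5]
force: [0.1, -1.0, -1.2]
grip_width: 0.0451
```

```bash
python3 -c "
from h import *
plan((.467,.2425,.085),0)
"
```

```text
t 27.45 pos [0.4651 0.2423 0.1154] yaw now 0.24 w 0.0451 F [ 0.1 -1.  -1.2]
offset [ 0.0303  0.002  -0.0002] dr [0.24 0.2  0.12]
```

Request:
drive_tool:
  fingers: [255, 255, 255, 255, 255]
  offset:
    - [0.005, 0.002, 0]
    - [0.012, 0, 0]
    - [0.012, 0, 0]
    - [0.008, 0, 0]
    - [0, 0, 0]
  dr:
    - [0.2, 0.2, 0.1]
    - [0, 0, 0]
    - [0, 0, 0]
    - [0, 0, 0]
    - [0, 0, 0]

```text
time_s: 28.08
position: [0.4667, 0.2396, 0.0749]
orientation: [-0.499, -0.5, -0.5, 0.502]
force: [-0.1, -0.2, -1.1]
grip_width: 0.0452
```

```bash
python3 -c "
from h import *
plan((.467,.2425,.065),0)
save('wrist','w13.png')
"
```

```text
t 28.07 pos [0.4667 0.2396 0.0749] yaw now -0.16 w 0.0452 F [-0.1 -0.2 -1.1]
offset [ 0.0099  0.0003 -0.0029] dr [-0.16  0.07  0.13]
```

View pics/w13.png

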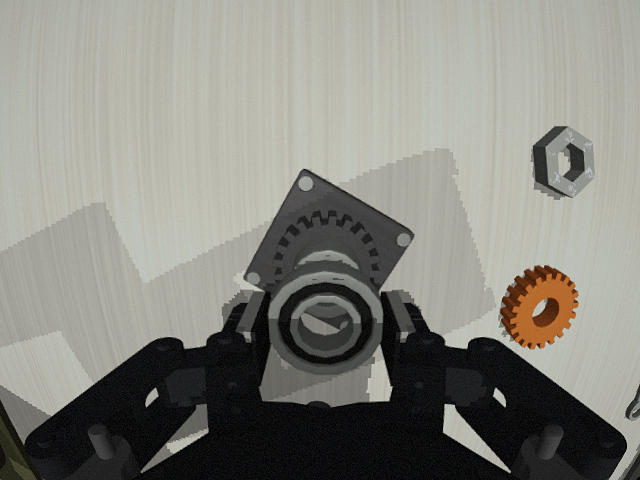

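Request:
drive_tool:
  fingers: [255, 255, 255, 255]
  offset:
    - [0, 0.0003, -0.003]
    - [0.005, 0, 0]
    - [0.004, 0, 0]
    - [0, 0, 0]
  dr:
    - [-0.1, 0, 0.1]
    - [0, 0, 0]
    - [0, 0, 0]
    - [0, 0, 0]

```text
time_s: 28.62
position: [0.4681, 0.2436, 0.0666]
orientation: [0.501, 0.501, 0.499, -0.499]
force: [-0.3, -0.3, -1.5]
grip_width: 0.0449
```

```bash
python3 -c "
from h import *
plan((.467,.2425,.0555),0)
save('wrist','w14.png')
"
```

```text
t 28.62 pos [0.4681 0.2436 0.0666] yaw now -0.01 w 0.0449 F [-0.3 -0.3 -1.5]
offset [ 0.0111 -0.0011  0.0011] dr [-0.01  0.01 -0.13]
```

View pics/w14.png

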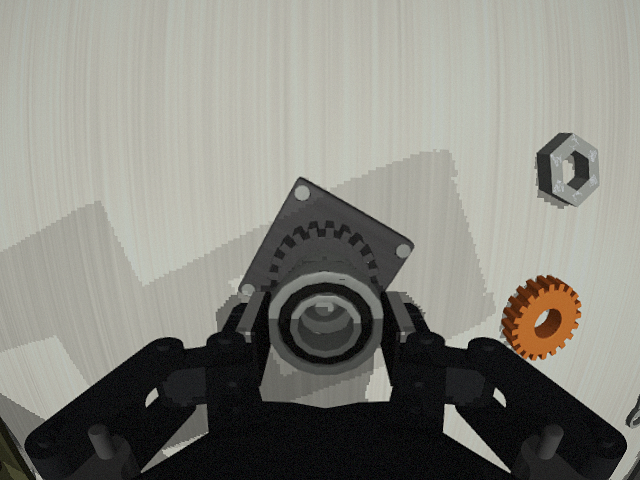

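Request:
drive_tool:
  fingers: [255, 255, 255, 255]
  offset:
    - [0.003, -0.0011, 0.001]
    - [0.005, 0, 0]
    - [0.003, 0, 0]
    - [0, 0, 0]
  dr:
    - [0, 0, 0]
    - [0, 0, 0]
    - [0, 0, 0]
    - [0, 0, 0]

```text
time_s: 29.18
position: [0.467, 0.2424, 0.055]
orientation: [0.501, 0.501, 0.499, -0.499]
force: [0.3, 0.0, -1.7]
grip_width: 0.0449
```

```bash
python3 -c "
from h import *
plan((.467,.2425,.055),0)
save('wrist','w15.png')
"
```

```text
t 29.18 pos [0.467  0.2424 0.055 ] yaw now -0.02 w 0.0449 F [ 0.3  0.  -1.7]
offset [-0.     -0.     -0.0001] dr [-0.02  0.   -0.14]
```

View pics/w15.png

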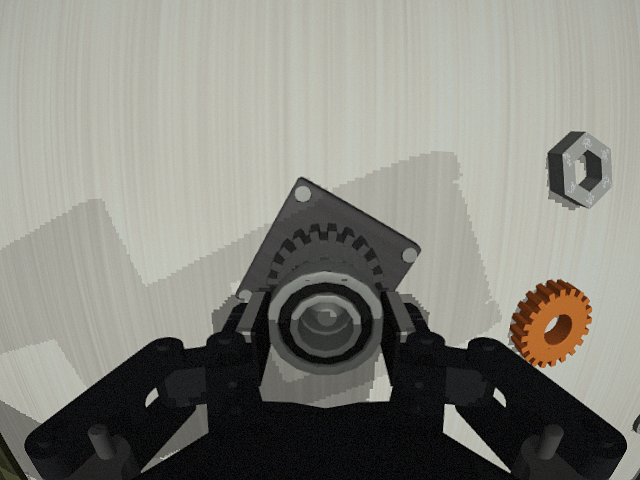

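Request:
drive_tool:
  fingers: [0, 0, 0, 0, 0, 0, 0, 0, 0, 0, 0]
  offset:
    - [0.0003, 0, 0]
    - [0, 0, 0]
    - [0, 0, 0]
    - [0, 0, 0]
    - [0, 0, 0]
    - [0, 0, 0]
    - [0, 0, 0]
    - [-0.02, 0, 0]
    - [-0.03, 0, 0]
    - [-0.03, 0, 0]
    - [0, 0, 0]
  dr:
    - [0, 0, 0]
    - [0, 0, 0]
    - [0, 0, 0]
    - [0, 0, 0]
    - [0, 0, 0]
    - [0, 0, 0]
    - [0, 0, 0]
    - [0, 0, 0]
    - [0, 0, 0]
    - [0, 0, 0]
    - [0, 0, 0]

```text
time_s: 30.6
position: [0.4671, 0.2426, 0.137]
orientation: [0.501, 0.501, 0.499, -0.499]
force: [-0.1, 0.9, -0.9]
grip_width: 0.0851
```

```bash
python3 -c "
from h import *
plan((.4803,.0163,.13),0)
save('wrist','w16.png')
"
```

```text
t 30.6 pos [0.4671 0.2426 0.137 ] yaw now -0.03 w 0.0851 F [-0.1  0.9 -0.9]
offset [0.007  0.0132 0.2263] dr [-0.03 -0.   -0.15]
```

View pics/w16.png

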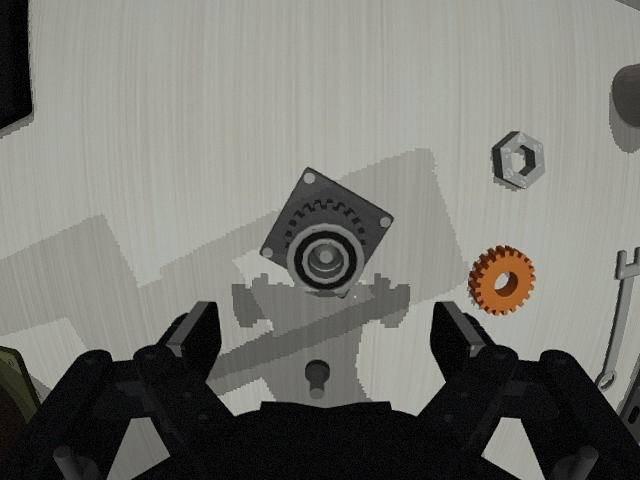

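Request:
drive_tool:
  fingers: [0, 0, 0, 0, 0, 0, 0, 0, 0, 0]
  offset:
    - [0, 0.002, 0.02]
    - [0, 0.002, 0.045]
    - [0, 0.002, 0.045]
    - [0, 0.002, 0.045]
    - [0, 0.002, 0.045]
    - [0.015, 0.001, 0.02]
    - [0.02, 0, 0]
    - [0.02, 0, 0]
    - [0.01, 0, 0]
    - [0, 0, 0]
  dr:
    - [0, 0, 0]
    - [0, 0, 0]
    - [0, 0, 0]
    - [0, 0, 0]
    - [0, 0, 0]
    - [0, 0, 0]
    - [0, 0, 0]
    - [0, 0, 0]
    - [0, 0, 0]
    - [0, 0, 0]

```text
time_s: 31.9
position: [0.466, 0.0049, 0.0588]
orientation: [-0.496, -0.494, -0.503, 0.507]
force: [-0.2, 0.1, 0.2]
grip_width: 0.0851
```

```bash
python3 -c "
from h import *
s=tool();im=save('wrist','w17.png')
print(wproj((.4803,.0163,.018),im,s))
plan((.4803,.0163,.04),0)
for d in env.masks_of('wrist','small_gear'): 
    m=d['pixels'].astype(np.uint8);c,_=cv2.findContours(m,0,2);c=max(c,key=cv2.contourArea)
    pts=np.array([wray(u,v,.018,im,s) for u,v in c[:,0,:]]);print(d['p'],cv2.minEnclosingCircle((pts[:,:2]*1000).astype(np.float32)))
"
```

```text
[354.65702613 254.71456346]
t 31.95 pos [0.4664 0.005  0.0592] yaw now -0.12 w 0.0851 F [ 0.5 -0.4 -1. ]
offset [ 0.0188  0.0143 -0.0114] dr [-0.11  0.35  1.2 ]
0.82 ((481.09619140625, 17.393089294433594), 22.396286010742188)
```

View pics/w17.png

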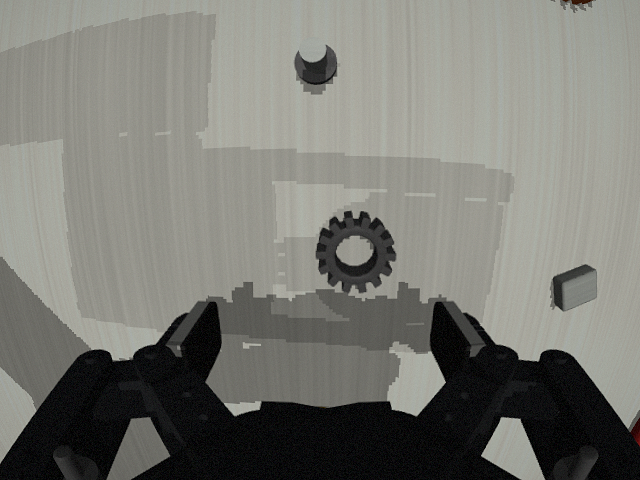

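Request:
drive_tool:
  fingers: [0, 0, 0, 0]
  offset:
    - [0, 0.0143, -0.0114]
    - [0.012, 0, 0]
    - [0.012, 0, 0]
    - [0, 0, 0]
  dr:
    - [0, 0.3, 1.2]
    - [0, 0, 0]
    - [0, 0, 0]
    - [0, 0, 0]

```text
time_s: 32.5
position: [0.4843, 0.0181, 0.0353]
orientation: [0.502, 0.502, 0.498, -0.498]
force: [0.3, -0.7, 0.9]
grip_width: 0.0852
```

```bash
python3 -c "
from h import *
plan((.4805,.0167,.002),0)
"
```

```text
t 32.5 pos [0.4843 0.0181 0.0353] yaw now 0.0 w 0.0852 F [ 0.3 -0.7  0.9]
offset [ 0.0333 -0.0041  0.0014] dr [ 0.    0.04 -0.42]
```

Request:
drive_tool:
  fingers: [0, 0, 0, 0, 0]
  offset:
    - [0.006, -0.004, 0.0014]
    - [0.01, 0, 0]
    - [0.01, 0, 0]
    - [0.006, 0, 0]
    - [0, 0, 0]
  dr:
    - [0, 0, -0.4]
    - [0, 0, 0]
    - [0, 0, 0]
    - [0, 0, 0]
    - [0, 0, 0]

```text
time_s: 33.12
position: [0.4794, 0.0163, 0.0005]
orientation: [-0.5, -0.499, -0.5, 0.501]
force: [0.1, 0.3, -0.2]
grip_width: 0.0851
```

```bash
python3 -c "
from h import *
plan((.4805,.0167,.002),0)
"
```

```text
t 33.12 pos [0.4794 0.0163 0.0005] yaw now -0.02 w 0.0851 F [ 0.1  0.3 -0.2]
offset [-0.0015  0.0011 -0.0004] dr [-0.02  0.04  0.09]
```

Request:
drive_tool:
  fingers: [0, 255, 255, 255, 255, 255, 255, 255, 255, 255]
  offset:
    - [-0.0015, 0.001, -0.0004]
    - [0, 0, 0]
    - [0, 0, 0]
    - [0, 0, 0]
    - [0, 0, 0]
    - [0, 0, 0]
    - [0, 0, 0]
    - [0, 0, 0]
    - [0, 0, 0]
    - [0, 0, 0]
  dr:
    - [0, 0, 0]
    - [0, 0, 0]
    - [0, 0, 0]
    - [0, 0, 0]
    - [0, 0, 0]
    - [0, 0, 0]
    - [0, 0, 0]
    - [0, 0, 0]
    - [0, 0, 0]
    - [0, 0, 0]

```text
time_s: 34.38
position: [0.4812, 0.0168, 0.0033]
orientation: [0.5, 0.5, 0.5, -0.5]
force: [-0.2, 0.0, 1.0]
grip_width: 0.0392
```

```bash
python3 -c "
from h import *
plan((.4805,.0167,.002),0)
save('wrist','w18.png')
"
```

```text
t 34.38 pos [0.4812 0.0168 0.0033] yaw now -0.01 w 0.0392 F [-0.2  0.   1. ]
offset [ 0.0013 -0.0007  0.0001] dr [-0.01  0.05 -0.02]
```

View pics/w18.png

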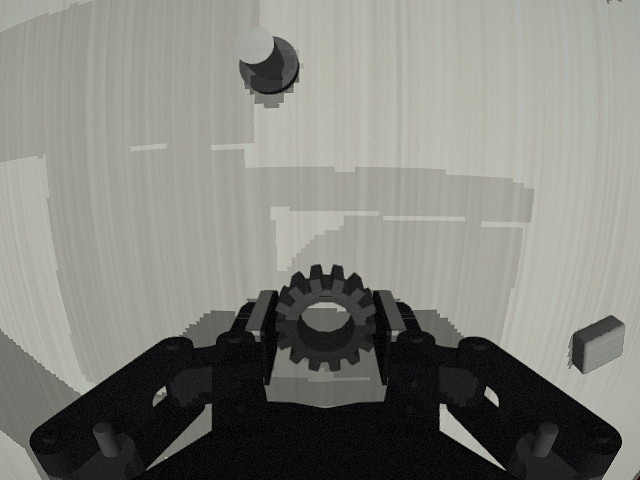

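Request:
drive_tool:
  fingers: [255, 255, 255, 255, 255, 255, 255, 255, 255, 255, 255, 255]
  offset:
    - [-0.015, 0, 0]
    - [-0.03, 0, 0]
    - [-0.04, 0, 0]
    - [-0.02, 0.01, 0.02]
    - [0, 0.018, 0.04]
    - [0, 0.018, 0.04]
    - [0, 0.018, 0.04]
    - [0, 0.018, 0.04]
    - [0, 0.018, 0.04]
    - [0, 0.018, 0.04]
    - [0, 0.008, 0.02]
    - [0, 0, 0]
  dr:
    - [0, 0, 0]
    - [0, 0, 0]
    - [0, 0, 0]
    - [0, 0, 0]
    - [0, 0, 0]
    - [0, 0, 0]
    - [0, 0, 0]
    - [0, 0, 0]
    - [0, 0, 0]
    - [0, 0, 0]
    - [0, 0, 0]
    - [0, 0, 0]

```text
time_s: 35.92
position: [0.6082, -0.271, 0.1082]
orientation: [0.499, 0.499, 0.502, -0.501]
force: [-1.0, -0.2, -1.3]
grip_width: 0.0388
```

```bash
python3 -c "
from h import *
plan((.6228,-.3015,.08),0)
"
```

```text
t 35.92 pos [ 0.6082 -0.271   0.1082] yaw now 0.08 w 0.0388 F [-1.  -0.2 -1.3]
offset [0.0281 0.0147 0.0306] dr [ 0.08 -0.02  0.27]
```

Request:
drive_tool:
  fingers: [255, 255, 255, 255, 255]
  offset:
    - [0, 0.008, 0.018]
    - [0, 0.006, 0.012]
    - [0.012, 0, 0]
    - [0.012, 0, 0]
    - [0, 0, 0]
  dr:
    - [0, 0, 0.3]
    - [0, 0, 0]
    - [0, 0, 0]
    - [0, 0, 0]
    - [0, 0, 0]

```text
time_s: 36.55
position: [0.621, -0.2988, 0.0811]
orientation: [0.499, 0.499, 0.503, -0.499]
force: [-0.5, -0.6, -0.7]
grip_width: 0.0391
```

```bash
python3 -c "
from h import *
s=tool();im=save('wrist','w19.png')
print(wproj((.6228,-.3015,.042),im,s))
plan((.6228,-.3015,.055),0)
"
```

```text
[328.95401341 281.80173005]
t 36.6 pos [ 0.6213 -0.2989  0.0817] yaw now 0.21 w 0.0394 F [ 0.4  0.3 -1.5]
offset [0.0267 0.0016 0.0027] dr [ 0.21 -0.19  0.13]
```

View pics/w19.png

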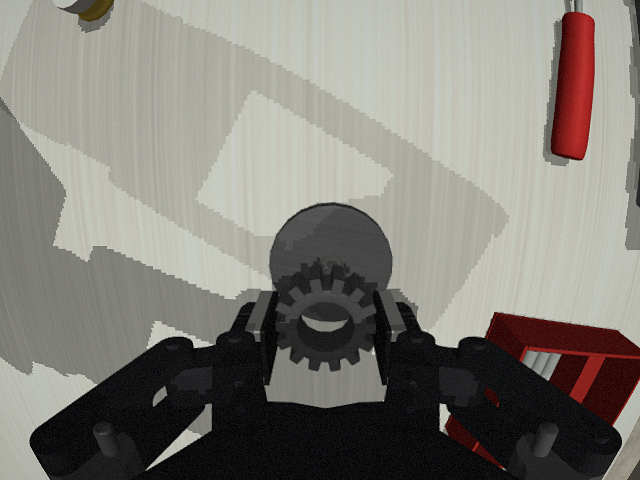

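```bash
python3 -c "
import numpy as np
for c in ['scene','side']:
    W=np.load('/tmp/%s.npy'%c).reshape(-1,3)
    m=(W[:,2]>.01)&(W[:,0]>.45)&(W[:,0]<.8)&(W[:,1]>-.55)&(W[:,1]<-.25)&(np.hypot(W[:,0]-.6228,W[:,1]+.3015)>.045)
    P=W[m]; d=np.hypot(P[:,0]-.6228,P[:,1]+.3015);i=np.argsort(d)[:300:60];print(c,len(P),P[i].round(3).tolist(),P[:,2].max())
"
```

```text
scene 3500 [[0.741, -0.342, 0.027], [0.744, -0.344, 0.049], [0.746, -0.344, 0.049], [0.739, -0.364, 0.05], [0.735, -0.376, 0.049]] 0.10287680049422954
side 7581 [[0.74, -0.34, 0.031], [0.743, -0.345, 0.042], [0.733, -0.374, 0.012], [0.732, -0.384, 0.045], [0.729, -0.396, 0.027]] 0.21018803298822814
```

Request:
drive_tool:
  fingers: [255, 255, 255, 255, 255]
  offset:
    - [0.004, 0.0016, 0.0026]
    - [0.01, 0, 0]
    - [0.01, 0, 0]
    - [0.008, 0, 0]
    - [0, 0, 0]
  dr:
    - [0.2, -0.2, 0.1]
    - [0, 0, 0]
    - [0, 0, 0]
    - [0, 0, 0]
    - [0, 0, 0]

```text
time_s: 37.22
position: [0.623, -0.301, 0.0476]
orientation: [0.5, 0.5, 0.5, -0.5]
force: [0.4, 0.3, -1.6]
grip_width: 0.0392
```

```bash
python3 -c "
from h import *
s=tool();im=save('wrist','w20.png')
plan((.6228,-.3015,.040),0)
"
```

```text
t 37.27 pos [ 0.6232 -0.3012  0.048 ] yaw now 0.04 w 0.0393 F [ 0.5 -0.2 -0.9]
offset [ 0.008  -0.0004  0.0003] dr [ 0.04  0.04 -0.01]
```

View pics/w20.png

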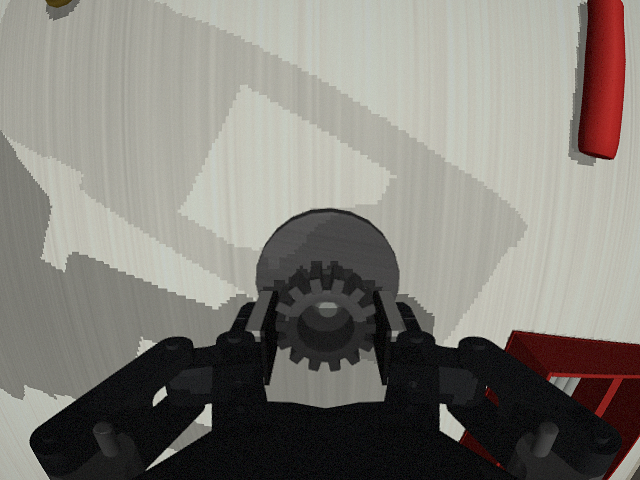

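Request:
drive_tool:
  fingers: [255, 255, 255, 255, 255]
  offset:
    - [0.008, 0, 0]
    - [0.01, 0, 0]
    - [0.008, 0, 0]
    - [0.003, 0, 0]
    - [0, 0, 0]
  dr:
    - [0, 0, 0]
    - [0, 0, 0]
    - [0, 0, 0]
    - [0, 0, 0]
    - [0, 0, 0]

```text
time_s: 37.9
position: [0.6236, -0.3014, 0.0173]
orientation: [0.501, 0.5, 0.5, -0.5]
force: [0.6, -0.8, -1.3]
grip_width: 0.039
```

```bash
python3 -c "
from h import *
plan((.6228,-.3015,.016),0)
"
```

```text
t 37.9 pos [ 0.6236 -0.3014  0.0173] yaw now 0.03 w 0.039 F [ 0.6 -0.8 -1.3]
offset [ 0.0013 -0.0008  0.0001] dr [ 0.03  0.06 -0.05]
```

Request:
drive_tool:
  fingers: [255, 0, 0, 0, 0, 0, 0, 0, 0, 0, 0, 0]
  offset:
    - [0.0013, -0.0005, 0]
    - [0, 0, 0]
    - [0, 0, 0]
    - [0, 0, 0]
    - [0, 0, 0]
    - [0, 0, 0]
    - [0, 0, 0]
    - [-0.02, 0, 0]
    - [-0.03, 0, 0]
    - [-0.04, 0, 0]
    - [-0.03, 0, 0]
    - [0, 0, 0]
  dr:
    - [0, 0, 0]
    - [0, 0, 0]
    - [0, 0, 0]
    - [0, 0, 0]
    - [0, 0, 0]
    - [0, 0, 0]
    - [0, 0, 0]
    - [0, 0, 0]
    - [0, 0, 0]
    - [0, 0, 0]
    - [0, 0, 0]
    - [0, 0, 0]

```text
time_s: 39.4
position: [0.6248, -0.3023, 0.1466]
orientation: [0.503, 0.5, 0.497, -0.499]
force: [-0.9, -0.4, 0.1]
grip_width: 0.0852
```

```bash
python3 -c "
from h import *
s=tool();im=save('wrist','w21.png')
print(wproj((.6228,-.3015,.042),im,s))
plan((.6203,.3052,.13),10.7)
"
```

```text
[321.4187774  241.23863991]
t 39.45 pos [ 0.6239 -0.3018  0.145 ] yaw now 0.03 w 0.0852 F [-0.2 -0.1  0.2]
offset [ 0.013  -0.0033 -0.607 ] dr [-10.67   0.21  -0.25]
```

View pics/w21.png

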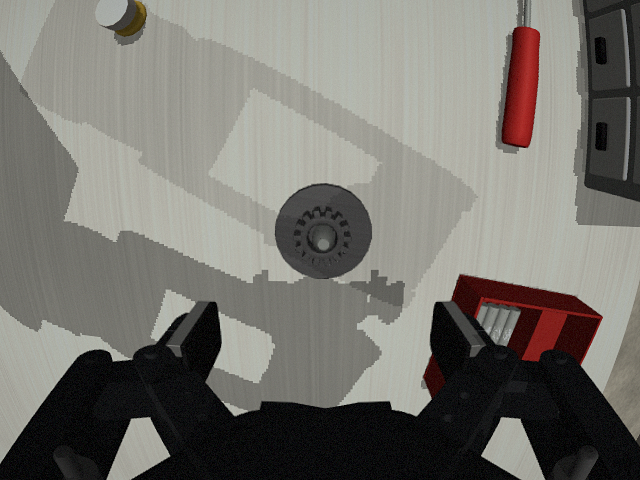

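Request:
drive_tool:
  fingers: [0, 0, 0, 0, 0, 0, 0, 0, 0, 0, 0, 0]
  offset:
    - [0, 0, -0.025]
    - [0, 0, -0.045]
    - [0, 0, -0.05]
    - [0, 0, -0.05]
    - [0, 0, -0.05]
    - [0, 0, -0.05]
    - [0, 0, -0.05]
    - [0, 0, -0.05]
    - [0, 0, -0.05]
    - [0, 0, -0.05]
    - [0, 0, -0.05]
    - [0, 0, -0.04]
  dr:
    - [0, 0, 0]
    - [0, 0, 0]
    - [0, 0, 0]
    - [0, 0, 0]
    - [0, 0, 0]
    - [0, 0, 0]
    - [0, 0, 0]
    - [0, 0, 0]
    - [0, 0, 0]
    - [0, 0, 0]
    - [0, 0, 0]
    - [0, 0, 0]

```text
time_s: 40.95
position: [0.6033, 0.287, 0.1273]
orientation: [0.491, 0.493, 0.509, -0.507]
force: [-0.1, -0.0, 0.3]
grip_width: 0.0855
```

```bash
python3 -c "
from h import *
plan((.6203,.3052,.09),10.7)
"
```

```text
t 40.95 pos [0.6033 0.287  0.1273] yaw now -0.01 w 0.0855 F [-0.1 -0.   0.3]
offset [ 0.0368  0.0182 -0.0181] dr [-10.72  -0.33   1.84]
```

Request:
drive_tool:
  fingers: [0, 0, 0, 0, 0]
  offset:
    - [0, 0.018, -0.018]
    - [0, 0, 0]
    - [0.015, 0, 0]
    - [0.02, 0, 0]
    - [0, 0, 0]
  dr:
    - [0, -0.3, 1.8]
    - [-5.5, 0, 0]
    - [-5, 0, 0]
    - [0, 0, 0]
    - [0, 0, 0]

```text
time_s: 41.58
position: [0.6172, 0.3095, 0.0849]
orientation: [0.547, 0.445, 0.546, -0.452]
force: [0.6, -0.2, 0.1]
grip_width: 0.0855
```

```bash
python3 -c "
from h import *
s=tool();im=save('wrist','w22.png')
print(wproj((.6203,.3052,.016),im,s))
plan((.6203,.3052,.04),10.7)
for d in env.masks_of('wrist','hex_nut'): 
    m=d['pixels'].astype(np.uint8);c,_=cv2.findContours(m,0,2);c=max(c,key=cv2.contourArea)
    pts=np.array([wray(u,v,.016,im,s) for u,v in c[:,0,:]]);print(d['p'],cv2.minAreaRect((pts[:,:2]*1000).astype(np.float32)))
"
```

```text
[329.78292306 266.06948337]
t 41.62 pos [0.618  0.3099 0.086 ] yaw now 11.23 w 0.0855 F [ 0.5  0.5 -0.1]
offset [0.046  0.0016 0.0048] dr [0.53 0.34 0.27]
0.73 ((426.55780029296875, 206.1282196044922), (78.96444702148438, 52.758087158203125), 39.49338150024414)
0.7 ((621.1079711914062, 306.8374328613281), (40.22168731689453, 47.771305084228516), 12.160993576049805)
```

View pics/w22.png

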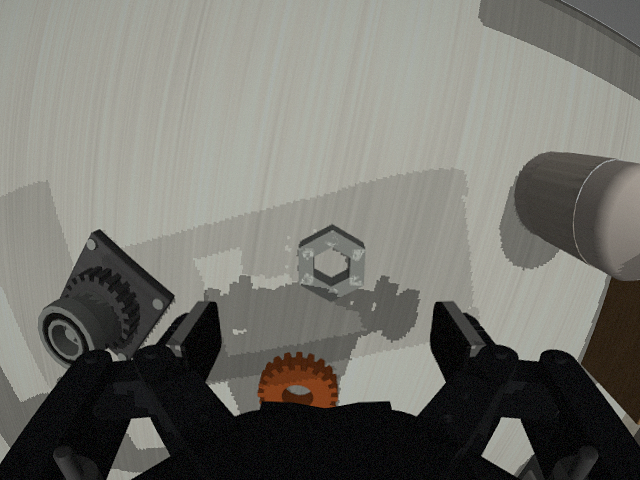

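Request:
drive_tool:
  fingers: [0, 0, 0, 0, 0]
  offset:
    - [0, 0.0017, 0.0042]
    - [0.018, 0, 0]
    - [0.02, 0, 0]
    - [0.012, 0, 0]
    - [0, 0, 0]
  dr:
    - [0.3, 0.3, 0.3]
    - [0, 0, 0]
    - [0, 0, 0]
    - [0, 0, 0]
    - [0, 0, 0]

```text
time_s: 42.3
position: [0.6234, 0.3057, 0.0363]
orientation: [0.546, 0.453, 0.544, -0.449]
force: [0.1, -0.3, -1.1]
grip_width: 0.0854
```

```bash
python3 -c "
from h import *
plan((.6205,.3056,.002),11)
"
```

```text
t 42.3 pos [0.6234 0.3057 0.0363] yaw now 10.81 w 0.0854 F [ 0.1 -0.3 -1.1]
offset [ 0.0343 -0.0031 -0.0004] dr [-0.19 -0.04 -0.4 ]
```

Request:
drive_tool:
  fingers: [0, 0, 0, 0, 0]
  offset:
    - [0.006, -0.003, -0.0003]
    - [0.01, 0, 0]
    - [0.01, 0, 0]
    - [0.006, 0, 0]
    - [0, 0, 0]
  dr:
    - [0, 0, -0.4]
    - [0, 0, 0]
    - [0, 0, 0]
    - [0, 0, 0]
    - [0, 0, 0]

```text
time_s: 42.92
position: [0.6209, 0.3059, 0.0029]
orientation: [0.545, 0.451, 0.545, -0.45]
force: [0.6, 0.3, 0.9]
grip_width: 0.0852
```

```bash
python3 -c "
from h import *
plan((.6205,.3056,.001),11)
"
```

```text
t 42.92 pos [0.6209 0.3059 0.0029] yaw now 10.82 w 0.0852 F [0.6 0.3 0.9]
offset [ 0.0019 -0.0005  0.0002] dr [-0.18 -0.06 -0.06]
```

Request:
drive_tool:
  fingers: [0, 255, 255, 255, 255, 255, 255, 255, 255, 255]
  offset:
    - [0.0015, -0.0004, 0]
    - [0, 0, 0]
    - [0, 0, 0]
    - [0, 0, 0]
    - [0, 0, 0]
    - [0, 0, 0]
    - [0, 0, 0]
    - [0, 0, 0]
    - [0, 0, 0]
    - [0, 0, 0]
  dr:
    - [0, 0, 0]
    - [0, 0, 0]
    - [0, 0, 0]
    - [0, 0, 0]
    - [0, 0, 0]
    - [0, 0, 0]
    - [0, 0, 0]
    - [0, 0, 0]
    - [0, 0, 0]
    - [0, 0, 0]

```text
time_s: 44.18
position: [0.6212, 0.3061, 0.0025]
orientation: [0.545, 0.452, 0.545, -0.45]
force: [-0.1, -0.3, -0.9]
grip_width: 0.0383
```

```bash
python3 -c "
from h import *
plan((.6205,.3056,.002),11)
save('wrist','w23.png')
"
```

```text
t 44.17 pos [0.6212 0.3061 0.0025] yaw now 10.82 w 0.0383 F [-0.1 -0.3 -0.9]
offset [ 0.0005 -0.0008  0.0004] dr [-0.18 -0.08 -0.17]
```

View pics/w23.png

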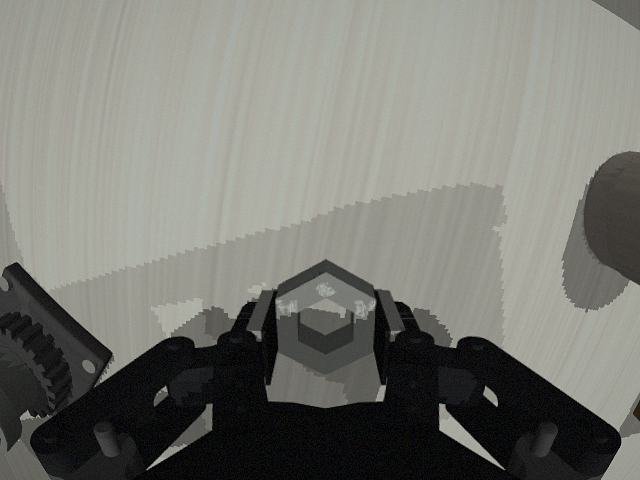

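Request:
drive_tool:
  fingers: [255, 255, 255, 255, 255, 255, 255, 255, 255, 255, 255, 255]
  offset:
    - [-0.015, 0, 0]
    - [-0.03, 0, 0]
    - [-0.04, 0, 0]
    - [-0.03, -0.004, 0.02]
    - [0, -0.008, 0.04]
    - [0, -0.009, 0.047]
    - [0, -0.009, 0.047]
    - [0, -0.009, 0.047]
    - [0, -0.009, 0.047]
    - [0, -0.009, 0.047]
    - [0, -0.009, 0.047]
    - [0, -0.009, 0.047]
  dr:
    - [0, 0, 0]
    - [0, 0, 0]
    - [0, 0, 0]
    - [0, 0, 0]
    - [0, 0, 0]
    - [0, 0, 0]
    - [0, 0, 0]
    - [0, 0, 0]
    - [0, 0, 0]
    - [0, 0, 0]
    - [0, 0, 0]
    - [0, 0, 0]

```text
time_s: 45.72
position: [0.6257, -0.0969, 0.1339]
orientation: [0.551, 0.454, 0.542, -0.443]
force: [0.7, 0.3, -0.6]
grip_width: 0.038
```

```bash
python3 -c "
from h import *
plan((.6230,-.3015,.10),10.8)
"
```

```text
t 45.73 pos [ 0.6257 -0.0969  0.1339] yaw now 11.27 w 0.038 F [ 0.7  0.3 -0.6]
offset [ 0.033  -0.0433  0.2001] dr [ 0.47 -0.01 -1.19]
```

Request:
drive_tool:
  fingers: [255, 255, 255, 255, 255, 255, 255, 255]
  offset:
    - [0, -0.009, 0.045]
    - [0, -0.009, 0.045]
    - [0, -0.009, 0.045]
    - [0, -0.009, 0.035]
    - [0.01, -0.003, 0.014]
    - [0.012, 0, 0]
    - [0.01, 0, 0]
    - [0, 0, 0]
  dr:
    - [0.4, 0, -1.2]
    - [0, 0, 0]
    - [0, 0, 0]
    - [0, 0, 0]
    - [0, 0, 0]
    - [0, 0, 0]
    - [0, 0, 0]
    - [0, 0, 0]

```text
time_s: 46.72
position: [0.6222, -0.2917, 0.1057]
orientation: [0.546, 0.452, 0.543, -0.45]
force: [-0.5, 0.6, -0.0]
grip_width: 0.0387
```

```bash
python3 -c "
from h import *
plan((.6230,-.3015,.07),10.8)
"
```

```text
t 46.73 pos [ 0.6222 -0.2917  0.1057] yaw now 10.68 w 0.0387 F [-0.5  0.6 -0. ]
offset [ 0.0357 -0.0012  0.0097] dr [-0.12  0.08 -0.28]
```

Request:
drive_tool:
  fingers: [255, 255, 255, 255, 255]
  offset:
    - [0, -0.0012, 0.0095]
    - [0.012, 0, 0]
    - [0.015, 0, 0]
    - [0.008, 0, 0]
    - [0, 0, 0]
  dr:
    - [0, 0, -0.3]
    - [0, 0, 0]
    - [0, 0, 0]
    - [0, 0, 0]
    - [0, 0, 0]

```text
time_s: 47.35
position: [0.6233, -0.2994, 0.0679]
orientation: [0.545, 0.45, 0.545, -0.451]
force: [-0.7, 0.4, -0.3]
grip_width: 0.0386
```

```bash
python3 -c "
from h import *
plan((.6230,-.3015,.05),10.8)
save('wrist','w24.png')
"
```

```text
t 47.35 pos [ 0.6233 -0.2994  0.0679] yaw now 10.84 w 0.0386 F [-0.7  0.4 -0.3]
offset [ 0.0179 -0.0006  0.002 ] dr [0.04 0.02 0.08]
```

View pics/w24.png

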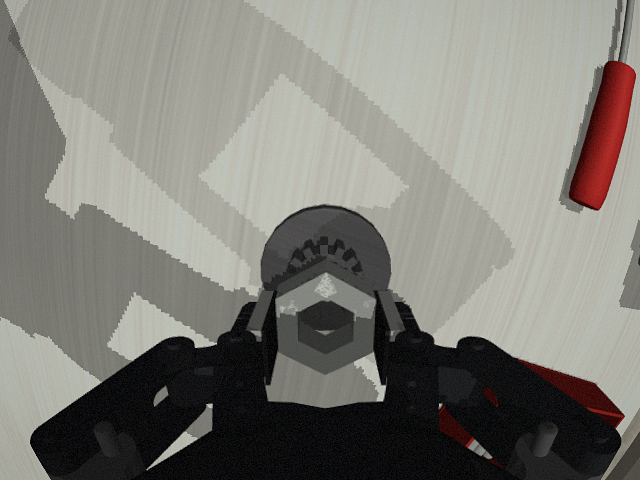

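Request:
drive_tool:
  fingers: [255, 255, 255, 255, 255]
  offset:
    - [0, -0.0006, 0.002]
    - [0.008, 0, 0]
    - [0.008, 0, 0]
    - [0.006, 0, 0]
    - [0, 0, 0]
  dr:
    - [0, 0, 0]
    - [0, 0, 0]
    - [0, 0, 0]
    - [0, 0, 0]
    - [0, 0, 0]

```text
time_s: 48.02
position: [0.6237, -0.3023, 0.0457]
orientation: [0.546, 0.45, 0.544, -0.451]
force: [-0.4, 0.7, -1.1]
grip_width: 0.0386
```

```bash
python3 -c "
from h import *
plan((.6230,-.3015,.034),10.8)
save('wrist','w25.png')
"
```

```text
t 48.02 pos [ 0.6237 -0.3023  0.0457] yaw now 10.83 w 0.0386 F [-0.4  0.7 -1.1]
offset [ 0.0117 -0.0006 -0.0009] dr [ 0.03  0.11 -0.02]
```

View pics/w25.png

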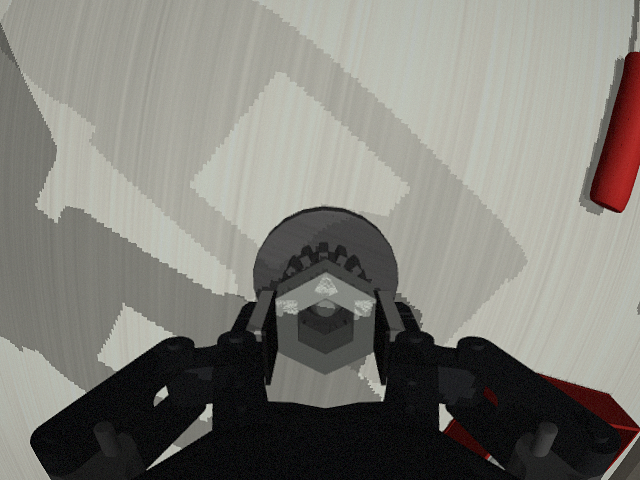

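Request:
drive_tool:
  fingers: [255, 255, 255, 255]
  offset:
    - [0.005, -0.0006, -0.0009]
    - [0.005, 0, 0]
    - [0.002, 0, 0]
    - [0, 0, 0]
  dr:
    - [0, 0, 0]
    - [0, 0, 0]
    - [0, 0, 0]
    - [0, 0, 0]

```text
time_s: 48.58
position: [0.6234, -0.3017, 0.0334]
orientation: [0.546, 0.45, 0.544, -0.451]
force: [0.2, -0.2, -0.3]
grip_width: 0.0383
```

```bash
python3 -c "
from h import *
plan((.6230,-.3015,.033),10.8)
save('wrist','w26.png')
"
```

```text
t 48.58 pos [ 0.6234 -0.3017  0.0334] yaw now 10.84 w 0.0383 F [ 0.2 -0.2 -0.3]
offset [ 0.0004 -0.0004 -0.0002] dr [ 0.04  0.15 -0.07]
```

View pics/w26.png

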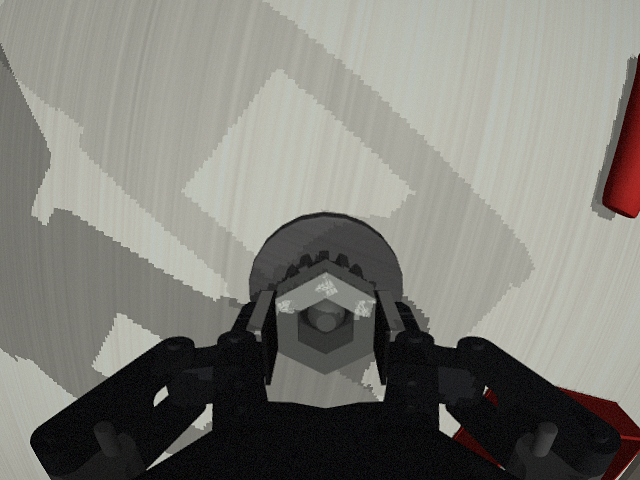

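Threaded on; release, rise and back away.

Request:
drive_tool:
  fingers: [0, 0, 0, 0, 0, 0, 0, 0, 0, 0, 0, 0]
  offset:
    - [0.0004, 0, 0]
    - [0, 0, 0]
    - [0, 0, 0]
    - [0, 0, 0]
    - [0, 0, 0]
    - [0, 0, 0]
    - [0, 0, 0]
    - [-0.02, 0, 0]
    - [-0.03, 0, 0]
    - [-0.04, 0, 0]
    - [-0.03, 0, 0]
    - [0, 0, 0]
  dr:
    - [0, 0, 0]
    - [0, 0, 0]
    - [0, 0, 0]
    - [0, 0, 0]
    - [0, 0, 0]
    - [0, 0, 0]
    - [0, 0, 0]
    - [0, 0, 0]
    - [0, 0, 0]
    - [0, 0, 0]
    - [0, 0, 0]
    - [0, 0, 0]

```text
time_s: 50.12
position: [0.6233, -0.3014, 0.1563]
orientation: [0.546, 0.45, 0.544, -0.451]
force: [-0.2, 0.1, -0.0]
grip_width: 0.0855
```

Request:
drive_tool:
  fingers: [0, 0, 0, 0, 0, 0, 0]
  offset:
    - [-0.03, 0, -0.03]
    - [0, 0, -0.04]
    - [0, 0, -0.045]
    - [0, 0, -0.045]
    - [0, 0, -0.03]
    - [0, 0, 0]
    - [0, 0, 0]
  dr:
    - [0, 0, 0]
    - [0, 0, 0]
    - [0, 0, 0]
    - [0, 0, 0]
    - [0, 0, 0]
    - [0, 0, 0]
    - [0, 0, 0]

```text
time_s: 51.0
position: [0.5821, -0.1095, 0.1772]
orientation: [0.541, 0.449, 0.548, -0.453]
force: [0.9, -0.3, -0.5]
grip_width: 0.0855
```

```bash
python3 - <<'E'
from h import *
plan((.6,0,.2),0)
crops=[]
for c in ['scene','side']:
    im=save(c,c+'9.png');W=cloud(im);z=W[...,2]
    for n,x,y,hs in [('tall',.467,.2425,[.068]),('short',.623,-.3015,[.030,.046])]:
        r=np.hypot(W[...,0]-x,W[...,1]-y)
        m=(im['depth']>0)&(r<.036)&(z>.008)
        h,e=np.histogram(z[m]*1000,bins=np.arange(8,80,3));print(c,n,dict(zip(e[:-1].astype(int).tolist(),h.tolist())))
        top=m&(abs(z-hs[-1])<.003);P=W[top];print(' top',top.sum(),P.mean(0).round(4),cv2.minEnclosingCircle((P[:,:2]*1000).astype(np.float32)))
        A=np.c_[P[:,:2]-P[:,:2].mean(0),np.ones(len(P))];print(' slope',np.linalg.lstsq(A,P[:,2],rcond=None)[0].round(3))
        v,u=np.where(m);cy,cx=int(v.mean()),int(u.mean());crops.append(cv2.resize(im['color'][cy-40:cy+40,cx-40:cx+40,::-1],(300,300),interpolation=cv2.INTER_CUBIC))
cv2.imwrite('pics/fin.png',np.vstack([np.hstack(crops[:2]),np.hstack(crops[2:])]))
E
```

```text
t 51.0 pos [ 0.5821 -0.1095  0.1772] yaw now 10.73 w 0.0855 F [ 0.9 -0.3 -0.5]
offset [-0.0228  0.0377 -0.1043] dr [10.73 -0.14  0.59]
scene tall {8: 72, 11: 246, 14: 52, 17: 52, 20: 51, 23: 50, 26: 126, 29: 213, 32: 33, 35: 23, 38: 40, 41: 28, 44: 30, 47: 8, 50: 4, 53: 27, 56: 60, 59: 74, 62: 86, 65: 287, 68: 118, 71: 0, 74: 0}
 top 405 [0.4673 0.2413 0.0674] ((467.5157470703125, 241.1077880859375), 25.422468185424805)
 slope [-0.005  0.002  0.067]
scene short {8: 218, 11: 462, 14: 51, 17: 38, 20: 39, 23: 27, 26: 26, 29: 35, 32: 65, 35: 50, 38: 93, 41: 94, 44: 290, 47: 38, 50: 0, 53: 0, 56: 0, 59: 0, 62: 0, 65: 0, 68: 0, 71: 0, 74: 0}
 top 362 [ 0.6236 -0.3017  0.0455] ((623.0331420898438, -302.4471130371094), 23.159740447998047)
 slope [-0.003  0.001  0.046]
side tall {8: 156, 11: 402, 14: 66, 17: 66, 20: 65, 23: 92, 26: 202, 29: 328, 32: 41, 35: 34, 38: 43, 41: 41, 44: 27, 47: 12, 50: 14, 53: 57, 56: 91, 59: 118, 62: 104, 65: 612, 68: 83, 71: 0, 74: 0}
 top 695 [0.4659 0.2425 0.0669] ((467.25946044921875, 241.4765167236328), 24.6722412109375)
 slope [-0.003 -0.001  0.067]
side short {8: 110, 11: 94, 14: 24, 17: 18, 20: 18, 23: 23, 26: 17, 29: 22, 32: 19, 35: 26, 38: 36, 41: 42, 44: 74, 47: 1, 50: 0, 53: 0, 56: 0, 59: 0, 62: 0, 65: 0, 68: 0, 71: 0, 74: 0}
 top 98 [ 0.6218 -0.3001  0.0448] ((621.39599609375, -300.9452819824219), 22.897104263305664)
 slope [ 0.002 -0.     0.045]
```

View pics/fin.png

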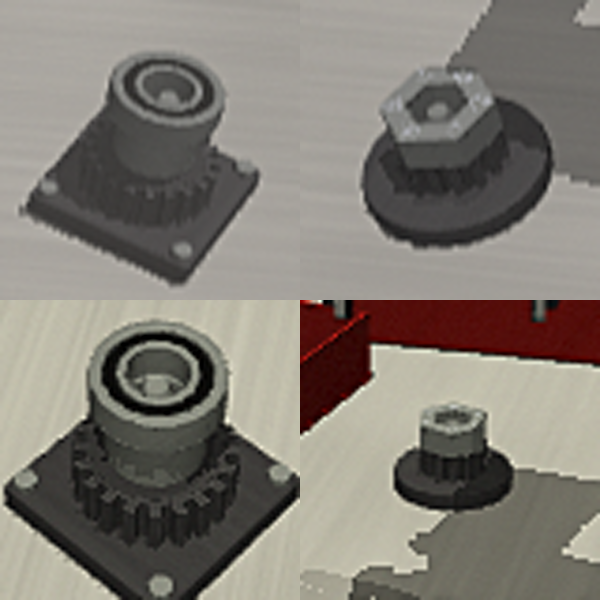

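```bash
python3 -c "
from h import *
print(env.hand_in())"
```

```text
the job is handed in; nothing more can be done
None
```

Both rotors are built and the job is handed in at about 51 s of the 115 s allowed; the hand-in gave no verdict. The large gear, sleeve and bearing are on the tall pin, and the small gear and hexagon nut are on the short pin. The orange gear was left alone.

Last checks, from the scene and side camera depth images taken just before handing in:

| Check | Tall stack (bearing top) | Short stack (nut top) |
|---|---|---|
| Height measured | 67.4 mm / 66.9 mm | 45.5 mm / 44.8 mm |
| Height expected | 68 mm | 46 mm |
| Slope | 0.005 or less | 0.003 or less |
| Centre from pin axis | about 1.5 mm | about 1–2 mm |

- **Height readings:** they run up to 1.2 mm low. The cameras also read the empty bench up to about 1 mm low, so the stacks look properly seated.
- **Pictures:** they show both stacks upright in the right order.
- **Gripper:** it was open and clear of everything, and the force readings I took along the way stayed at a few newtons or less.
- **Not measured directly:** I saw the parts at rest in still pictures but did not measure their speed. The lower parts' heights were not checked separately; they follow from the height of the top of each stack.

No check failed or disagreed.

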